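# Unload the dry-block incubator

## Robot

A 7-joint arm with a two-finger parallel gripper is mounted at the origin on the work surface. World frame = base frame: x ahead of the robot, y to its left, z up, the work surface at z = 0. Lengths are in mm, angles in rad, forces in N, time in s.
With the tool pointing down it reaches from about 400 to 875 mm from the base axis. Payload 4.4 kg.
Tool frame: the origin (TCP) lies between the finger pads; the fingertips stand 22 mm ahead of it and the grasp point (between the pads) lies 3 mm ahead of it; z points along the fingers, y is the line along which they close (so a half turn about z gives the same grasp; the last joint's range is limited). The gripper opens to 85 mm and grips with 20 to 120 N. Pads are 22 mm wide; open, the fingers measure 114 mm over their backs; the gripper's body (76 mm by 85 mm) begins 54 mm behind the grasp point. The pads swing forward as they close: fully open they stand 13 mm farther back than shut.
Start: joints at [-1.375, 0.628, 0.038, 1.517, -0.027, 0.996, -0.02], TCP at [168.209, 627.872, 253.313] pointing down, gripper open.
Joint ranges: [-3.06, 3.06], [-0.37, 2.12], [-1.25, 1.32], [0.18, 2.47], [-1.1, 4.24], [0.23, 1.98], [-2.94, 2.94]. Speed limits (rad/s): [2.57, 2.57, 3.14, 3.14, 3.14, 3.14, 3.14].

## Interface

Orientations are given as [roll, pitch, yaw] about the fixed x, y, z axes, in that order (R = Rz(yaw) Ry(pitch) Rx(roll)).
In Python, from cell import ctrl gives the robot as it stands.
- The arm moves only by the tool step_arm, never from a script. Its argument "plan" is a list of rows, each an object of numbers: "dx", "dy", "dz": the shift along the tool's x, y, z scaled (see below); "ax", "ay", "az": the turn, a rotation vector about the tool's x, y, z scaled (see below); "gripper": the opening, from 0 (shut) to 1 (fully open). A call has 1 to 20 rows; each row shifts and turns the commanded pose from where the row before left it, along the tool's axes as they then stand; what a row does not reach is not made up. The controller multiplies each number of a shift by 0.3 m and each number of a turn by 90 degrees. A row lasts 1/8 s, in which the tool goes at most 62.5 mm and 10.7 degrees, less where a joint would pass 70% of its speed; a pose out of reach is approached as far as the arm can. A call with a number of a shift or a turn outside -1 to 1 is refused whole. A call with a gripper value outside its range is refused whole. The fingers move at their own pace and stop on an object; the grip force is fixed at half the most. Time passes only in rows, so rows that do not move let the fingers close. It gives the time, the measured TCP pose, the force, the opening and the grip force at its end, in the units of the state.
- ctrl.read_state(): the state, without advancing time (a new reading comes with each control period).
- ctrl.get_image(name): name is "scene" or "top"; returns a dict with "color" (400x640x3 uint8, red, green, blue), "range_z" (400x640 float32, mm along the optical axis (not along the pixel's ray), 0 where there is no reading), "fx", "fy", "cx", "cy" (pixels), "T" (4x4, takes a point from camera to world coordinates). Camera axes: x right, y down, z forward; pixel columns grow to the right and rows downward; lengths in mm; the calibration is good to about 2 mm. A picture is of the moment at which its call begins.
- ctrl.finish_job(): hands the job in; it is judged then, once.
The state is a dict: "clock": time; "qpos": joint angles; "qd": joint speeds; "tau": joint torques, N m; "eef_pos": TCP position; "tool_rot": TCP orientation; "force": force on the tool from outside, world axes, zero at the start; "torque": the same for the moment, N m; "width": finger opening in mm; "gripper_force": force on a finger pad.
Only numpy, scipy, OpenCV 4.12 (cv2) and the standard library are available. Lean on these libraries where they do the work, as an engineer would, in place of code of your own. Each camera call takes 0.05 s, during which the arm holds its last target. There are 200 camera calls.

## Task

Incubation is over: first switch the incubator off by swinging its lever fully to the rear. Then lift every sample tube straight up out of its well and lay it gently in the sloped cooling rack, one tube per lane in any lane, cap end up and bottom on the stop. When all tubes are in the rack, fit the blue cover squarely over the emptied block, right down on the deck; leave the other things on the bench where they are.

Things in the scene. Friction and masses are not known exactly. Their poses are not given: they have to be found in the camera images.
- incubator: Fixed dry-block incubator, 320 (x) x 200 (y) mm, white with blue band; origin on the table under its centre, z up, front to its -x. White deck at height 95 mm; centred at x +50, y 0 the aluminium block, 170 x 116 mm, stands 20 mm proud (top at 115). Six round wells, 22 mm wide, 85 deep, at x 0, 50, 100, y +/- 30. The heater lever stands on the deck's front part.
- block_top (a point): Centre of the top face of the aluminium block, 115 mm above the table. Axes as the incubator.
- heater_switch (a joint): Heater switch: red-knobbed toggle lever on the incubator's deck, angle in rad. Near 0: on, leaning to the incubator's front (-x). 1.0: off, leaning to the rear (+x), at its stop. It stays where it is left and takes about 1 to 2 N at the knob.
- heater_switch_tip (a point): Centre of the lever's red knob (a ball of 26 mm diameter), 60 mm from the pivot. The pivot is at incubator (x, y, z) = (-115, 0, 97) mm.
- rack: Fixed white/blue sloped cooling rack, base 130 (x) x 264 (y) mm; origin on the table under its centre, z up. Five V-shaped lanes, 54 mm apart along y, lean 22 degrees from vertical, upper end towards the rack's -x; the V opens to +x and up. Each trough is 85 mm long with a stop ledge at its lower end for the tube's bottom; the top 55 mm of a 140 mm tube stick out above it, cap free all round.
- cover_grip (a point): Loose blue block cover: plate 186 (x) x 132 mm, skirt 22 mm deep below (178 x 124 inside), on top a white upright grip fin 70 mm long (x), 14 thick (y), 36 high. This point: the fin's centre, 45 mm above the skirt's lower edge. z up, about 250 g. Stands on the table, skirt down. Fitted (either way round), the skirt rests on the deck round the block, 4 mm play a side, this point 140 mm above the table.
- lane1 (a point): Where the centre of a tube (half-way up) lies when it rests in lane 1 of the rack (lane 1 at the rack's -y end, lane 5 at +y) with its bottom on the stop. Axes as the rack, not tilted.
- lane2 (a point): Where the centre of a tube (half-way up) lies when it rests in lane 2 of the rack (lane 1 at the rack's -y end, lane 5 at +y) with its bottom on the stop. Axes as the rack, not tilted.
- lane3 (a point): Where the centre of a tube (half-way up) lies when it rests in lane 3 of the rack (lane 1 at the rack's -y end, lane 5 at +y) with its bottom on the stop. Axes as the rack, not tilted.
- lane4 (a point): Where the centre of a tube (half-way up) lies when it rests in lane 4 of the rack (lane 1 at the rack's -y end, lane 5 at +y) with its bottom on the stop. Axes as the rack, not tilted.
- lane5 (a point): Where the centre of a tube (half-way up) lies when it rests in lane 5 of the rack (lane 1 at the rack's -y end, lane 5 at +y) with its bottom on the stop. Axes as the rack, not tilted.
- tube1_mid (a point): Centre (half-way up, 70 mm from either end) of sample tube 1: clear tube of 20 mm diameter and 140 mm length including its purple cap (24 mm diameter, the top 32 mm). z points to the cap. About 50 g. At the start it stands in one of the wells, 55 mm sticking out above the block. May be absent.
- tube2_mid (a point): Centre (half-way up, 70 mm from either end) of sample tube 2: clear tube of 20 mm diameter and 140 mm length including its red cap (24 mm diameter, the top 32 mm). z points to the cap. About 50 g. At the start it stands in one of the wells, 55 mm sticking out above the block. May be absent.
- tube3_mid (a point): Centre (half-way up, 70 mm from either end) of sample tube 3: clear tube of 20 mm diameter and 140 mm length including its purple cap (24 mm diameter, the top 32 mm). z points to the cap. About 50 g. At the start it stands in one of the wells, 55 mm sticking out above the block. May be absent.
- tube4_mid (a point): Centre (half-way up, 70 mm from either end) of sample tube 4: clear tube of 20 mm diameter and 140 mm length including its red cap (24 mm diameter, the top 32 mm). z points to the cap. About 50 g. At the start it stands in one of the wells, 55 mm sticking out above the block. May be absent.
- tube5_mid (a point): Centre (half-way up, 70 mm from either end) of sample tube 5: clear tube of 20 mm diameter and 140 mm length including its purple cap (24 mm diameter, the top 32 mm). z points to the cap. About 50 g. At the start it stands in one of the wells, 55 mm sticking out above the block. May be absent.
- reagent_bottle: Bystander to be left alone: brown reagent bottle, 60 mm wide, 140 mm high; origin at the centre of its underside
- stain_jar: Bystander to be left alone: jar with a white lid, 56 mm wide, 80 mm high; origin at the centre of its underside
- beaker: Bystander to be left alone: glass beaker, 70 mm wide, 85 mm high; origin at the centre of its underside
- slide_box: Bystander to be left alone: yellow slide box, 100 x 80 x 35 mm; origin at the centre of its underside
- marker: Bystander to be left alone: black marker pen lying down, 120 mm long, 16 mm thick, along its x; origin at the centre of its underside
- tip_box: Bystander to be left alone: green pipette-tip box, 120 x 85 x 65 mm; origin at the centre of its underside
Not all that is in view belongs to the job. What is shaped like the part that bears tube2_mid but orange is not meant.

How it is judged:
By the outcome, as a careful person would: the job done as asked, in the order asked, and still so for the second after the job is handed in, with the robot touching nothing.
Of tube1, tube2, tube3, tube4, tube5 only 3 to 5 are there at a start; the rules pass over those that are not, and their reading is None.
At some moment in a run one of cover may be knocked a few centimetres aside while the robot is not near it.
It also fails if it takes over 210 s, if anything falls off the work surface, if the arm or the gripper's body presses on something with over 40 N, if the wrist force passes 120 N, or if a joint passes its speed limit or range.

## Working session

There is one attempt and no reset: what is moved stays moved. The work goes in short steps, Python scripts to look and compute and a tool call to move; the robot and the scene stay as the last step left them, time stands still between calls to the robot, and variables do not carry over. Pictures are saved under pics/ and viewed, at most 14 in all, crops included, and the job is handed in when it is done.

Besides the shell and the picture viewer there is one more tool, called after ">>>" as a command line: name --argument value ..., lists and objects as JSON in quotes. step_arm: Moves the arm, as the interface text tells. Shifts and turns lie within -1 to 1; 1 stands for 0.3 m of shift or 90 degrees of turn. Its arguments: {"type":"object","properties":{"plan":{"type":"array"}},"required":["plan"]}

```bash
mkdir -p pics; ls
cat > h.py <<'E'
import numpy as np, cv2
from cell import ctrl
from scipy.spatial.transform import Rotation as R
def grab(n,tag):
    im=ctrl.get_image(n); np.savez('pics/%s_%s.npz'%(n,tag),**im)
    cv2.imwrite('pics/%s_%s.png'%(n,tag),im['color'][:,:,::-1]); return im
def load(n,tag): return dict(np.load('pics/%s_%s.npz'%(n,tag)))
def cloud(im):
    z=im['range_z'].astype(float); v,u=np.mgrid[:z.shape[0],:z.shape[1]]
    P=np.stack([(u-im['cx'])/im['fx']*z,(v-im['cy'])/im['fy']*z,z],-1)
    W=P@im['T'][:3,:3].T+im['T'][:3,3]; W[z<=0]=np.nan; return W
E
python3 - <<'E'
from h import *
a=grab('scene','0');b=grab('top','0')
print(a['T'].round(2),a['fx'],b['T'].round(2),b['fx'])
s=ctrl.read_state(); print(s)
E
```

```text
pics
[[ 1.30000e-01  5.40000e-01 -8.30000e-01  1.63628e+03]
 [ 9.90000e-01 -9.00000e-02  1.00000e-01 -1.47920e+02]
 [-2.00000e-02 -8.40000e-01 -5.40000e-01  8.18600e+02]
 [ 0.00000e+00  0.00000e+00  0.00000e+00  1.00000e+00]] 460.9246907114904 [[ 3.00000e-02 -9.90000e-01  1.40000e-01  3.67990e+02]
 [-1.00000e+00 -3.00000e-02 -0.00000e+00 -2.18000e+01]
 [ 1.00000e-02 -1.40000e-01 -9.90000e-01  1.53319e+03]
 [ 0.00000e+00  0.00000e+00  0.00000e+00  1.00000e+00]] 505.00079909401427
{'clock': 0.1, 'qpos': array([-1.37478922,  0.62927325,  0.03844227,  1.51823211, -0.02699672,
        0.99629276, -0.02001158]), 'qd': array([ 8.70112257e-04, -2.47076758e-03, -7.21199862e-05, -5.58041046e-04,
       -8.49499378e-05,  6.54553926e-04, -5.15168253e-04]), 'tau': array([ 3.00106207e-03, -5.64546919e+01,  1.23067986e+00, -1.93976676e+01,
        1.13658450e-02,  5.39212066e-03,  3.33032153e-05]), 'eef_pos': array([168.07584921, 627.3731636 , 252.47973037]), 'tool_rot': array([-3.13990515e+00,  1.84875642e-05,  2.87977859e+00]), 'force': array([ 0.57140115, -0.08717491,  0.08661145]), 'torque': array([ 0.02984472, -0.00641159,  0.03333604]), 'gripper_force': 0.0, 'width': 85.43691175657035}
```

View pics/scene_0.png

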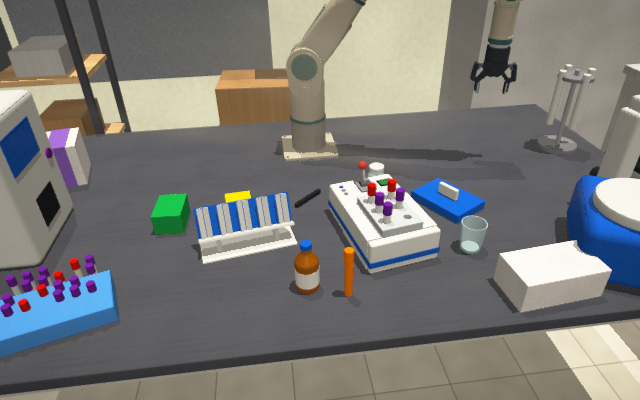

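View pics/top_0.png

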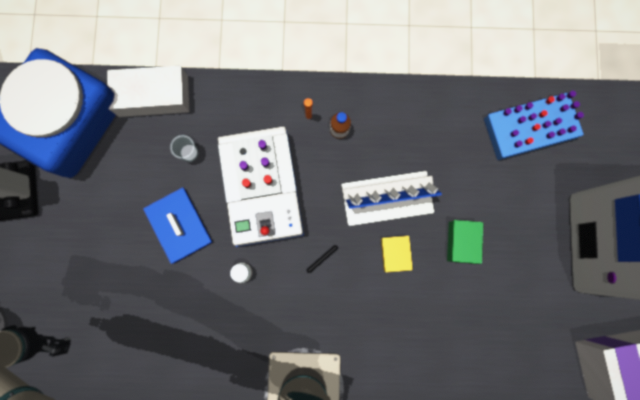

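The scene shows the incubator with five tubes, the rack, the cover and bystanders. Caps that could be taken for mine, in the top view:
- **Incubator block:** (263,145), (244,166) and (266,162) purple, (246,183) and (268,180) red. I choose these.
- **Far blue rack:** many tubes around (535,125). Not meant.
- **Orange decoy:** (308,105). Not meant.

The knob is at (265,231), the cover fin at (173,224), and the rack lanes run along (355..430,195).

Run:
```python
from h import *
b=load('top','0');a=load('scene','0')
for n,im in(('top',b),('scene',a)):
    W=cloud(im); c=im['color'].astype(int); r,g,bl=c[...,0],c[...,1],c[...,2]
    print(n)
    x,y,z=W[...,0],W[...,1],W[...,2]
    near=(x>350)&(x<900)&(y>-420)&(y<400)
    def rect(m,nm,mn=60):
        k,l,st,ce=cv2.connectedComponentsWithStats(m.astype(np.uint8),connectivity=8)
        for i in range(1,k):
            if st[i,4]>=mn:
                p=W[l==i]; q=cv2.minAreaRect(p[:,:2].astype(np.float32))
                print(nm,'px',ce[i].round(),st[i,4],'ctr',np.round(q[0],1),'size',np.round(q[1],1),'ang',round(q[2],1),'zmed',np.round(np.median(p[:,2]),1),'mean',p.mean(0).round(1),'zmax',p[:,2].max().round(1))
    rect(near&(z>88)&(z<101)&(x>400),'deck95',300)
    rect(near&(z>108)&(z<121),'block115',200)
    rect(near&(z>15)&(z<40)&(bl>r+40),'cover',200)
    rect(near&(z>40)&(z<75)&(y>180),'fin',10)
    rect(near&(z>145)&(z<185)&(y>0),'caps',5)
    rect(near&(r>130)&(g<60)&(bl<70)&(y>0),'red',4)
    rect(near&(z>20)&(z<160)&(y<-40)&(y>-340)&(x>500)&(x<700),'rack',50)
im=b; cv2.imwrite('pics/crop1.png',np.hstack([cv2.resize(b['color'][115:255,205:315],None,fx=3.5,fy=3.5,interpolation=2),cv2.resize(b['color'][160:240,330:450],(400,490),interpolation=2)])[:,:,::-1])
```

```text
top
deck95 px [261. 193.] 4712 ctr [583.9 143.8] size [319.6 200.4] ang 11.2 zmed 94.0 mean [559.7 137.9  94.1] zmax 101.0
block115 px [256. 167.] 1876 ctr [633.4 153.5] size [172.3 116.5] ang 11.2 zmed 113.9 mean [631.5 152.9 113.9] zmax 121.0
cover px [187. 228.] 1540 ctr [466.4 389.3] size [186.1 128.4] ang 30.4 zmed 25.6 mean [456.7 359.3  25.5] zmax 35.5
fin px [183.  97.] 87 ctr [856.7 387.7] size [15.7 79.9] ang 84.7 zmed 58.4 mean [849.9 388.7  58. ] zmax 74.6
fin px [182. 140.] 59 ctr [714.8 378.3] size [14.6 46.1] ang 10.0 zmed 58.7 mean [715.9 383.3  57.4] zmax 74.2
fin px [191. 154.] 52 ctr [680.3 354.8] size [22.7 58.7] ang 62.6 zmed 59.3 mean [674.5 354.   58.3] zmax 74.8
fin px [244. 152.] 17 ctr [683.7 199.1] size [ 5.1 17.3] ang 41.4 zmed 59.1 mean [684.4 198.6  58.2] zmax 71.2
fin px [176. 226.] 120 ctr [461.6 389.5] size [62.3 15.6] ang 30.2 zmed 59.8 mean [459.2 385.7  57.9] zmax 68.3
fin px [241. 264.] 14 ctr [354.9 193.6] size [ 5.6 27. ] ang 1.4 zmed 50.1 mean [355.9 191.8  53.3] zmax 73.4
caps px [262. 144.] 73 ctr [687.1 134. ] size [24.3 21.9] ang 62.9 zmed 
[... 2561 characters left out ...]
ax 165.9
caps px [396. 189.] 197 ctr [604.5 176.4] size [79.6 24.8] ang 11.0 zmed 163.5 mean [609.8 175.4 161.9] zmax 173.5
caps px [380. 198.] 321 ctr [641.3 122.6] size [125.5  24.8] ang 11.8 zmed 163.9 mean [647.9 122.  161.9] zmax 174.5
red px [362. 166.] 22 ctr [459.7 113.8] size [18.   9.4] ang 77.7 zmed 152.7 mean [458.4 113.9 152.8] zmax 158.1
red px [392. 185.] 86 ctr [582.4 170.8] size [20.8 23.1] ang 56.6 zmed 162.3 mean [586.3 170.4 159.9] zmax 173.5
red px [371. 189.] 85 ctr [593.3 111.9] size [21.  17.8] ang 14.2 zmed 161.1 mean [597.4 111.6 159.3] zmax 173.0
rack px [248. 216.] 3034 ctr [ 574.4 -225.3] size [ 73.2 240.1] ang 9.9 zmed 85.7 mean [ 569.8 -227.9   86.9] zmax 137.4
```

View pics/crop1.png

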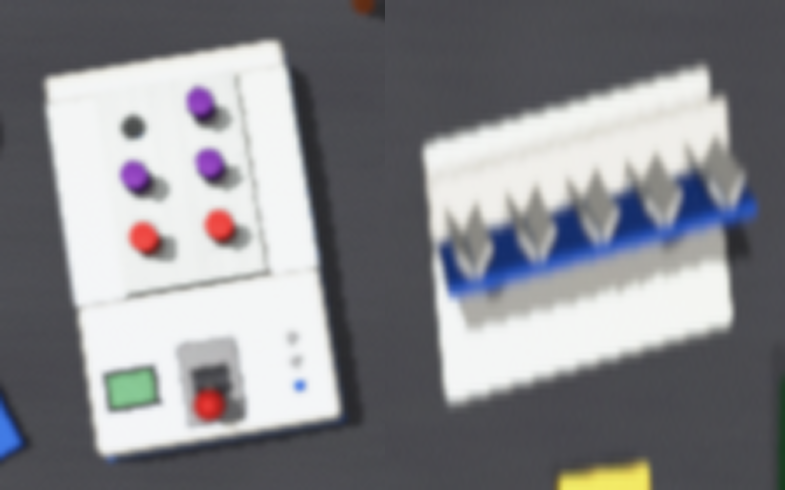

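The crop shows five caps in the block, with the empty well at crop pixel (133,127). The lever knob leans to the front at (208,405). The rack has five V lanes opening towards +x, which is up in the image. I'll profile the rack next, in a rack-aligned frame.

Run:
```python
from h import *
for n in('top','scene'):
    im=load(n,'0'); W=cloud(im); P=W[(W[...,0]>440)&(W[...,0]<720)&(W[...,1]>-390)&(W[...,1]<-80)]
    base=P[(P[:,2]>6)&(P[:,2]<135)]
    for lo,hi in((4,40),(40,80),(80,140)):
        q=P[(P[:,2]>lo)&(P[:,2]<hi)]; q=q[(q[:,0]>490)&(q[:,0]<680)]
        r=cv2.minAreaRect(q[:,:2].astype(np.float32)); print(n,lo,np.round(r[0],1),np.round(r[1],1),round(r[2],1),len(q))
    th=np.radians(10.4); e=np.array([np.cos(th),np.sin(th)]); f=np.array([-e[1],e[0]])
    L=np.c_[(P[:,:2]-[575,-230])@e,(P[:,:2]-[575,-230])@f,P[:,2]]
    L=L[L[:,2]>3]; print('bounds x',np.percentile(L[:,0],[.5,99.5]).round(1),'y',np.percentile(L[:,1],[.5,99.5]).round(1))
    # heightmap image, 1mm/px -> for view: lean coords: t along trough axis, d normal
    a=np.radians(22); ax=np.array([-np.sin(a),0,np.cos(a)]); nr=np.array([np.cos(a),0,np.sin(a)])
    t=L@ax; d=L@nr
    m=(t>40)&(t<125)&(abs(L[:,1])<140)
    # profile: median d for each y bin (5mm) by t bands
    for t0 in range(10,140,15):
        row=[]
        for y in range(-135,136,6):
            k=(abs(L[:,1]-y)<3)&(abs(t-t0)<7.5); row.append('%4.0f'%np.median(d[k]) if k.sum()>1 else '   .')
        print(t0,''.join(row))
```

```text
top 4 [ 584.7 -234.8] [189.3 309.5] 0.0 1686
top 40 [ 578.4 -237.1] [ 62.2 264.9] 10.2 1021
top 80 [ 562.7 -240.3] [ 42.8 265.6] 10.3 833
bounds x [-141.5  146. ] y [-154.4  150.2]
10  -27 -24 -24   . -25 -27 -23 -28 -27 -26 -25 -23 -26 -23 -25 -27 -26 -25 -28 -23 -24 -27 -24 -25 -25 -25 -26 -22 -23 -21 -29   . -24 -24   . -26 -22   .   . -24 -23   . -18  -8  -2  -5
25  -42 -45 -40 -42 -40 -44 -47 -44 -46 -44 -44 -43 -39 -39 -45 -42 -44 -42 -44 -44 -41 -44 -46 -39 -45 -42 -43 -44 -42 -42 -42 -42 -44 -49 -41 -44 -41 -38 -44 -43 -40 -40 -34 -45   .   .
40   34  39  30  29  37  34  30  28  29  31  33  39  31  31  35  32  37  31  31  36  36  32  36  35  27  28  30  36  37  34  33  38  32  29  33  29  36  31  30  31  35  33  24  31   . -79
55  -36  34  28  23  20  20  21  20  -7 -45  33  29  24  21  20  25  26  20 -34  35  29  40  26  26  28  20  21   .  33  29  25  27  21  21  21  20  29  39  31   .  31  35  35  22   .   .
70    .  33  29  25 -56  20  21  20 -59   .  34  28  25   .  21  20  20 -45   .  34  28  24   .  21  20  19   .   .  34  28  23   .  32  21  20   .   .  35  31  24  26
[... 1955 characters left out ...]
2  26  33  22  21  22  21  33  29  22  27  34  23  20  20  19  35  30  23  25  33  22  20  20  21  32  30  24  26  33  24  21   .   .
100   21  34  28  23  26  35  21  20  19  20  34  30  24  26  33  23  20  21  20  34  30  23  27  32  24  20  19  19  33  29  23  26  34  18  19  20  20  32  27  24  27  32  22  22   .   .
115   18  34  29  23  26  33  22  19  20  20  35  30  23  27  34  21  22  21  20  35  28  22  27  33  21  20  21  21  35  29  23  27  34  23  20  21  21  34  30  21  27  33  22  21   .   .
130   21  32  28  23  30  34  21  19  21  19  31  28  23  28  34  22  20  21  20  33  26  25  28  32  20  19  20  21  31  28  25  27  30  21  20  22  22  32  30  26  28  31  20  18   .   .
```

Run:
```python
from h import *
from scipy.optimize import least_squares
a=np.radians(22)
for n,dz in(('top',1.0),('scene',-.6)):
    im=load(n,'0'); W=cloud(im); P=W[(W[...,0]>480)&(W[...,0]<700)&(W[...,1]>-390)&(W[...,1]<-80)]; P=P+[0,0,dz]
    def tf(th):
        e=np.array([np.cos(th),np.sin(th)]); f=np.array([-e[1],e[0]]); q=P[:,:2]-[575,-230]
        L=np.c_[q@e,q@f,P[:,2]]; return L,-np.sin(a)*L[:,0]+np.cos(a)*L[:,2],np.cos(a)*L[:,0]+np.sin(a)*L[:,2]
    L0,t0,d0=tf(np.radians(10.3)); m=(t0>60)&(t0<125)&(d0>23)&(d0<36)
    def res(p):
        L,t,d=tf(p[0]); y=L[m,1]-p[1]; y=y-54*np.clip(np.round(y/54),-2,2)
        return d[m]-(p[2]+p[3]*np.abs(y))-p[4]*(t[m]-90)
    s=least_squares(res,[np.radians(10.3),-8,20,1,0],loss='soft_l1'); print(n,np.degrees(s.x[0]),s.x[1:],m.sum(),'rms',np.median(abs(s.fun)))
    L,t,d=tf(s.x[0]); k=(d>24)&(d<55)&(t>20)&(t<70)&(abs(L[:,1])<130)
    h,_=np.histogram(t[k],np.arange(20,70,2)); print(h)
    for lo,hi in((24,30),(30,36),(36,42),(42,48),(48,60)):
        kk=(d>lo)&(d<hi)&(t>35)&(t<56)&(abs(L[:,1]-s.x[1])<122); print((lo,hi),np.histogram(t[kk],np.arange(35,57,1.5))[0])
```

```text
top 10.32813245233029 [-7.34118942e+00  2.31695089e+01  8.63623656e-01 -1.03315181e-04] 301 rms 0.8476145099899826
[  0   0   0   0   0   1   1   8  16  47  99 146 170 130  70  26  16  11
   9  10   8   9  10   7]
(24, 30) [ 0  0  6  7 13 17 21 16 16 10  5  3  4  4]
(30, 36) [ 1  1  9  7 24 24 27 21 17 10  3  3  4  6]
(36, 42) [ 1  3  5 10 19 20 25 31 22 12  5  1  1  0]
(42, 48) [ 1  4  5 15 15 27 30 27 20 10  4  3  0  0]
(48, 60) [ 6  4  3 15 15 19 19 14  2  6  3  2  0  0]
scene 10.464309529703565 [-8.45587545e+00  2.57113719e+01  4.36089530e-01 -3.48921635e-03] 1150 rms 2.227786098793106
[  5   8   7   3   7   5   8   4   0  20  70  65 207  55  36  43  36  37
  32  33  34  42  33  33]
(24, 30) [ 0  0  0  0  0  2 22 12 18  8 11 17 12 13]
(30, 36) [ 0  0  0  0  0  1 30 21 19  5 15 16  8 11]
(36, 42) [ 1  0  0  0  0  0 25 25  1  3  4  1  2  4]
(42, 48) [ 0  0  4 12  7 11 28 19  0  0  0  0  0  0]
(48, 60) [ 0  0  1 36 34 43 38 18  2  0  0  0  0  0]
```

Run:
```python
from h import *
from scipy.optimize import least_squares
a=np.radians(22)
for n,dz in(('top',1.0),('scene',-.6)):
    im=load(n,'0'); W=cloud(im); P=W[(W[...,0]>480)&(W[...,0]<700)&(W[...,1]>-390)&(W[...,1]<-80)]; P=P+[0,0,dz]
    th=np.radians(10.35)
    e=np.array([np.cos(th),np.sin(th)]); f=np.array([-e[1],e[0]]); q=P[:,:2]-[575,-230]
    L=np.c_[q@e,q@f,P[:,2]]; t=-np.sin(a)*L[:,0]+np.cos(a)*L[:,2]; d=np.cos(a)*L[:,0]+np.sin(a)*L[:,2]
    m=(t>60)&(t<125)&(d>17)&(d<40)
    y=L[:,1]+8; y=y-54*np.clip(np.round(y/54),-2,2)
    for yy in range(-26,27,2):
        k=m&(abs(y-yy)<1); print(yy,k.sum(),np.median(d[k]).round(1),end=' | ')
    print()
    for lane in range(5):
        k=m&(abs(L[:,1]+8-54*(lane-2))<12)
        r=least_squares(lambda p:d[k]-p[0]-p[1]*abs(L[k,1]+8-54*(lane-2)-p[2]),[21,1,0],loss='soft_l1').x; print(lane+1,r.round(2))
    # base front edge
    k=(L[:,2]>4)&(abs(L[:,1]+8)<132)&(L[:,2]<14+0*t); print('low pts x',np.percentile(L[k,0],[2,25,50,75,98]).round(1))
```

```text
-26 17 20.4 | -24 11 20.7 | -22 19 20.4 | -20 11 20.6 | -18 9 20.4 | -16 11 21.1 | -14 13 34.5 | -12 44 34.2 | -10 42 32.5 | -8 30 30.9 | -6 36 28.8 | -4 32 27.0 | -2 48 24.5 | 0 28 22.8 | 2 9 24.2 | 4 13 25.9 | 6 25 20.6 | 8 15 20.7 | 10 30 21.7 | 12 35 21.4 | 14 40 21.4 | 16 36 21.2 | 18 20 20.7 | 20 20 20.5 | 22 21 20.6 | 24 27 20.4 | 26 15 20.6 | 
1 [19.27  0.72  7.09]
2 [17.71  1.09  3.88]
3 [19.87  0.72  6.46]
4 [22.39  0.92  1.02]
5 [21.48  1.03  0.9 ]
low pts x [-87.1 -56.6 -36.8  45.7 115.6]
-26 56 20.7 | -24 65 20.1 | -22 73 21.0 | -20 78 20.8 | -18 78 20.2 | -16 102 23.1 | -14 103 34.4 | -12 74 34.3 | -10 79 31.7 | -8 80 29.9 | -6 78 27.6 | -4 78 25.9 | -2 75 23.8 | 0 77 20.9 | 2 86 23.6 | 4 96 26.1 | 6 90 28.1 | 8 93 30.4 | 10 91 32.1 | 12 95 34.5 | 14 76 35.1 | 16 36 23.3 | 18 72 20.8 | 20 73 20.4 | 22 74 20.2 | 24 70 20.5 | 26 63 19.9 | 
1 [21.62  1.05 -0.52]
2 [ 2.152e+01  1.130e+00 -2.000e-02]
3 [20.86  1.14 -0.16]
4 [21.03  1.1  -0.04]
5 [ 2.143e+01  1.030e+00 -1.000e-02]
low pts x [-28.9  -4.6  20.4  41.5  59.1]
```

>>> step_arm --plan '[{"dx": -0.06,"dy": -0.045,"gripper": 0},{"dx": -0.125,"dy": -0.092,"gripper": 0},{"dx": -0.125,"dy": -0.092,"gripper": 0},{"dx": -0.125,"dy": -0.092,"gripper": 0},{"dx": -0.125,"dy": -0.092,"gripper": 0},{"dx": -0.125,"dy": -0.092,"gripper": 0},{"dx": -0.125,"dy": -0.092,"gripper": 0},{"dx": -0.125,"dy": -0.092,"gripper": 0},{"dx": -0.125,"dy": -0.092,"gripper": 0},{"dx": -0.06,"dy": -0.045,"gripper": 0},{"az": 0.1,"gripper": 0},{"az": 0.1,"gripper": 0},{"az": 0.1,"gripper": 0},{"az": 0.1,"gripper": 0},{"az": 0.1,"gripper": 0},{"az": 0.1,"gripper": 0},{"az": 0.1,"gripper": 0},{"az": 0.1,"gripper": 0},{"az": 0.1,"gripper": 0},{"az": 0.1,"gripper": 0}]'

```text
invalid input
```

>>> step_arm --plan '[{"dx": -0.06,"dy": -0.045,"dz": 0,"ax": 0,"ay": 0,"az": 0,"gripper": 0},{"dx": -0.125,"dy": -0.092,"dz": 0,"ax": 0,"ay": 0,"az": 0,"gripper": 0},{"dx": -0.125,"dy": -0.092,"dz": 0,"ax": 0,"ay": 0,"az": 0,"gripper": 0},{"dx": -0.125,"dy": -0.092,"dz": 0,"ax": 0,"ay": 0,"az": 0,"gripper": 0},{"dx": -0.125,"dy": -0.092,"dz": 0,"ax": 0,"ay": 0,"az": 0,"gripper": 0},{"dx": -0.125,"dy": -0.092,"dz": 0,"ax": 0,"ay": 0,"az": 0,"gripper": 0},{"dx": -0.125,"dy": -0.092,"dz": 0,"ax": 0,"ay": 0,"az": 0,"gripper": 0},{"dx": -0.125,"dy": -0.092,"dz": 0,"ax": 0,"ay": 0,"az": 0,"gripper": 0},{"dx": -0.125,"dy": -0.092,"dz": 0,"ax": 0,"ay": 0,"az": 0,"gripper": 0},{"dx": -0.06,"dy": -0.045,"dz": 0,"ax": 0,"ay": 0,"az": 0,"gripper": 0}]'

```text
clock: 1.35
eef_pos: [430.3, 298.6, 253.1]
tool_rot: [-3.14, 0.001, 2.876]
force: [-0.7, -0.3, -0.4]
width: 0.1
gripper_force: 0.0
```

>>> step_arm --plan '[{"dx": 0,"dy": 0,"dz": 0,"ax": 0,"ay": 0,"az": 0.1,"gripper": 0},{"dx": 0,"dy": 0,"dz": 0,"ax": 0,"ay": 0,"az": 0.1,"gripper": 0},{"dx": 0,"dy": 0,"dz": 0,"ax": 0,"ay": 0,"az": 0.1,"gripper": 0},{"dx": 0,"dy": 0,"dz": 0,"ax": 0,"ay": 0,"az": 0.1,"gripper": 0},{"dx": 0,"dy": 0,"dz": 0,"ax": 0,"ay": 0,"az": 0.1,"gripper": 0},{"dx": 0,"dy": 0,"dz": 0,"ax": 0,"ay": 0,"az": 0.1,"gripper": 0},{"dx": 0,"dy": 0,"dz": 0,"ax": 0,"ay": 0,"az": 0.1,"gripper": 0},{"dx": 0,"dy": 0,"dz": 0,"ax": 0,"ay": 0,"az": 0.1,"gripper": 0},{"dx": 0,"dy": 0,"dz": 0,"ax": 0,"ay": 0,"az": 0.1,"gripper": 0},{"dx": 0,"dy": 0,"dz": 0,"ax": 0,"ay": 0,"az": 0.1,"gripper": 0},{"dx": 0,"dy": 0,"dz": 0,"ax": 0,"ay": 0,"az": 0.1,"gripper": 0},{"dx": 0,"dy": 0,"dz": 0,"ax": 0,"ay": 0,"az": 0.1,"gripper": 0},{"dx": 0,"dy": 0,"dz": 0,"ax": 0,"ay": 0,"az": 0.1,"gripper": 0},{"dx": 0,"dy": 0,"dz": 0,"ax": 0,"ay": 0,"az": 0.1,"gripper": 0},{"dx": 0,"dy": 0,"dz": 0,"ax": 0,"ay": 0,"az": 0.1,"gripper": 0},{"dx": 0,"dy": 0,"dz": 0,"ax": 0,"ay": 0,"az": 0.1,"gripper": 0},{"dx": 0,"dy": 0,"dz": 0,"ax": 0,"ay": 0,"az": 0.107,"gripper": 0},{"dx": 0,"dy": 0,"dz": 0,"ax": 0,"ay": 0,"az": 0,"gripper": 0}]'

```text
clock: 3.6
eef_pos: [428.3, 301.5, 252.9]
tool_rot: [3.141, 0.001, 0.2]
force: [-0.7, -0.2, -0.4]
width: 0.0
gripper_force: 0.0
```

```bash
cat >> h.py <<'E'
def delta(pos,yaw=11.2,tilt=0,cur=None):
    """shift (units of 0.3 m, tool axes) and turn (units of 90 deg) from the measured pose to pos; tilt leans tool z toward tool +x"""
    s=ctrl.read_state(); Rc=R.from_euler('xyz',s['tool_rot']); T=R.from_euler('z',yaw,degrees=True)*R.from_euler('y',-tilt,degrees=True)*R.from_euler('x',180,degrees=True)
    d=np.array(pos)-s['eef_pos']
    print('shift now-axes',(Rc.inv().apply(d)/300).round(3),'final-axes',(T.inv().apply(d)/300).round(3),'turn',((Rc.inv()*T).as_rotvec()/(np.pi/2)).round(3),'at',s['eef_pos'].round(1),'zaxis',T.apply([0,0,1]).round(2))
def inc(x,y): 
    c,s_=np.cos(np.radians(11.2)),np.sin(np.radians(11.2)); return np.array([584.5+c*x-s_*y,143.5+s_*x+c*y])
def rack(lane,t,d):
    a=np.radians(22);th=np.radians(10.35);e=np.array([np.cos(th),np.sin(th)]);f=np.array([-e[1],e[0]])
    q=np.array([575,-230])+(d*np.cos(a)-t*np.sin(a))*e+(-8+54*(lane-3))*f; return np.r_[q,t*np.cos(a)+d*np.sin(a)]
E
python3 - <<'E'
from h import *
print(ctrl.read_state()['qpos'].round(2),ctrl.read_state()['tool_rot'])
delta(np.r_[inc(-178,0),252]); delta([0,0,0],10.35,22)
E
```

```text
[-1.19  0.57  0.81  1.88 -0.51  0.92 -1.5 ] [3.14059216e+00 6.60735731e-04 2.00348648e-01]
shift now-axes [-0.188  0.617  0.004] final-axes [-0.185  0.618  0.003] turn [0.001 0.    0.003] at [428.3 301.5 252.9] zaxis [ 0. -0. -1.]
shift now-axes [-1.599  0.7    0.845] final-axes [-1.785  0.732  0.188] turn [-0.002  0.245  0.013] at [428.3 301.5 252.9] zaxis [ 0.37  0.07 -0.93]
```

>>> step_arm --plan '[{"dx": -0.015,"dy": 0.05,"dz": 0,"ax": 0,"ay": 0,"az": 0,"gripper": 0},{"dx": -0.03,"dy": 0.1,"dz": 0,"ax": 0,"ay": 0,"az": 0,"gripper": 0},{"dx": -0.03,"dy": 0.1,"dz": 0,"ax": 0,"ay": 0,"az": 0,"gripper": 0},{"dx": -0.03,"dy": 0.1,"dz": 0,"ax": 0,"ay": 0,"az": 0,"gripper": 0},{"dx": -0.03,"dy": 0.1,"dz": 0,"ax": 0,"ay": 0,"az": 0,"gripper": 0},{"dx": -0.03,"dy": 0.1,"dz": 0,"ax": 0,"ay": 0,"az": 0,"gripper": 0},{"dx": -0.02,"dy": 0.068,"dz": 0,"ax": 0,"ay": 0,"az": 0,"gripper": 0},{"dx": 0,"dy": 0,"dz": 0,"ax": 0,"ay": 0,"az": 0,"gripper": 0},{"dx": 0,"dy": 0,"dz": 0.08,"ax": 0,"ay": 0,"az": 0,"gripper": 0},{"dx": 0,"dy": 0,"dz": 0.08,"ax": 0,"ay": 0,"az": 0,"gripper": 0},{"dx": 0,"dy": 0,"dz": 0.08,"ax": 0,"ay": 0,"az": 0,"gripper": 0},{"dx": 0,"dy": 0,"dz": 0.08,"ax": 0,"ay": 0,"az": 0,"gripper": 0},{"dx": 0,"dy": 0,"dz": 0,"ax": 0,"ay": 0,"az": 0,"gripper": 0}]'

```text
clock: 5.22
eef_pos: [409.7, 109.1, 156.3]
tool_rot: [-3.141, 0.003, 0.2]
force: [-0.1, -0.7, 1.1]
width: -0.0
gripper_force: 0.0
```

>>> step_arm --plan '[{"dx": 0.02,"dy": 0,"dz": 0,"ax": 0,"ay": 0,"az": 0,"gripper": 0},{"dx": 0.02,"dy": 0,"dz": 0,"ax": 0,"ay": 0,"az": 0,"gripper": 0},{"dx": 0.015,"dy": 0,"dz": 0,"ax": 0,"ay": 0,"az": 0,"gripper": 0},{"dx": 0.015,"dy": 0,"dz": 0,"ax": 0,"ay": 0,"az": 0,"gripper": 0},{"dx": 0.015,"dy": 0,"dz": 0,"ax": 0,"ay": 0,"az": 0,"gripper": 0},{"dx": 0.015,"dy": 0,"dz": 0,"ax": 0,"ay": 0,"az": 0,"gripper": 0},{"dx": 0.015,"dy": 0,"dz": 0,"ax": 0,"ay": 0,"az": 0,"gripper": 0},{"dx": 0.015,"dy": 0,"dz": 0,"ax": 0,"ay": 0,"az": 0,"gripper": 0},{"dx": 0.015,"dy": 0,"dz": 0,"ax": 0,"ay": 0,"az": 0,"gripper": 0},{"dx": 0.015,"dy": 0,"dz": 0,"ax": 0,"ay": 0,"az": 0,"gripper": 0},{"dx": 0.015,"dy": 0,"dz": 0,"ax": 0,"ay": 0,"az": 0,"gripper": 0},{"dx": 0.015,"dy": 0,"dz": 0,"ax": 0,"ay": 0,"az": 0,"gripper": 0},{"dx": 0.015,"dy": 0,"dz": 0,"ax": 0,"ay": 0,"az": 0,"gripper": 0},{"dx": 0,"dy": 0,"dz": 0,"ax": 0,"ay": 0,"az": 0,"gripper": 0}]'

```text
clock: 6.98
eef_pos: [471.7, 121.1, 157.3]
tool_rot: [3.141, -0.001, 0.199]
force: [-0.2, 0.3, -0.0]
width: -0.2
gripper_force: 0.0
```

Run:
```python
from h import *
im=grab('scene','1')
cv2.imwrite('pics/crop2.png',cv2.resize(im['color'][120:220,310:450],None,fx=4,fy=4,interpolation=2)[:,:,::-1])
W=cloud(im);c=im['color'].astype(int);m=(c[...,0]>110)&(c[...,1]<60)&(c[...,2]<70)&(W[...,0]<540)&(W[...,0]>420)&(W[...,1]>50)&(W[...,1]<200)
print(m.sum(),W[m].mean(0),W[m].max(0),W[m].min(0))
```

```text
53 [502.26482348 123.0848542  157.03390613] [510.63715301 134.69709691 165.78225154] [491.98984553 112.78089013 145.71226345]
```

View pics/crop2.png

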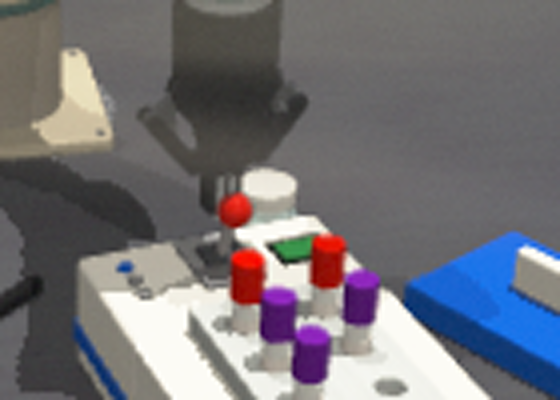

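The knob (crop pixel (236,211)) now leans to the rear, at about 0.85 of its travel. I'll push it on to the stop.

>>> step_arm --plan '[{"dx": 0.01,"dy": 0,"dz": 0,"ax": 0,"ay": 0,"az": 0,"gripper": 0},{"dx": 0.01,"dy": 0,"dz": 0,"ax": 0,"ay": 0,"az": 0,"gripper": 0},{"dx": 0.005,"dy": 0,"dz": 0,"ax": 0,"ay": 0,"az": 0,"gripper": 0},{"dx": 0,"dy": 0,"dz": 0,"ax": 0,"ay": 0,"az": 0,"gripper": 0}]'

```text
clock: 7.52
eef_pos: [476.9, 122.2, 157.0]
tool_rot: [-3.141, 0.003, 0.198]
force: [-4.5, -1.0, 1.7]
width: 0.1
gripper_force: 2.4
```

>>> step_arm --plan '[{"dx": 0.008,"dy": 0,"dz": 0,"ax": 0,"ay": 0,"az": 0,"gripper": 0},{"dx": 0.006,"dy": 0,"dz": 0,"ax": 0,"ay": 0,"az": 0,"gripper": 0},{"dx": 0,"dy": 0,"dz": 0,"ax": 0,"ay": 0,"az": 0,"gripper": 0}]'

```text
clock: 7.9
eef_pos: [477.2, 122.4, 156.7]
tool_rot: [-3.139, 0.011, 0.198]
force: [-12.6, -1.8, 8.4]
width: -0.3
gripper_force: 6.6
```

>>> step_arm --plan '[{"dx": -0.03,"dy": 0,"dz": 0,"ax": 0,"ay": 0,"az": 0,"gripper": 0},{"dx": -0.03,"dy": 0,"dz": 0,"ax": 0,"ay": 0,"az": 0,"gripper": 0},{"dx": 0,"dy": 0,"dz": -0.08,"ax": 0,"ay": 0,"az": 0,"gripper": 0},{"dx": 0,"dy": 0,"dz": -0.13,"ax": 0,"ay": 0,"az": 0,"gripper": 0},{"dx": 0,"dy": 0,"dz": -0.12,"ax": 0,"ay": 0,"az": 0,"gripper": 0.53},{"dx": 0.07,"dy": 0.02,"dz": 0,"ax": 0,"ay": 0,"az": 0,"gripper": 0.53},{"dx": 0.12,"dy": 0.03,"dz": 0,"ax": 0,"ay": 0,"az": 0,"gripper": 0.53},{"dx": 0.12,"dy": 0.03,"dz": 0,"ax": 0,"ay": 0,"az": 0,"gripper": 0.53},{"dx": 0.1,"dy": 0.02,"dz": 0,"ax": 0,"ay": 0,"az": 0,"gripper": 0.53},{"dx": 0,"dy": 0,"dz": 0,"ax": 0,"ay": 0,"az": 0,"gripper": 0.53},{"dx": 0,"dy": 0,"dz": 0,"ax": 0,"ay": 0,"az": 0,"gripper": 0.53}]'

```text
clock: 9.28
eef_pos: [590.8, 114.5, 256.1]
tool_rot: [-3.141, 0.001, 0.198]
force: [-0.0, -0.4, 0.4]
width: 45.4
gripper_force: 0.0
```

Run:
```python
from h import *
delta(np.r_[inc(0,-30),155])
im=grab('top','2'); W=cloud(im);c=im['color'].astype(int);m=(c[...,0]>110)&(c[...,1]<60)&(c[...,2]<70)&(W[...,0]<540)&(W[...,0]>420)&(W[...,1]>50)&(W[...,1]<200)
print(m.sum(),W[m].mean(0)if m.any() else 0)
im=grab('scene','2'); W=cloud(im);c=im['color'].astype(int);m=(c[...,0]>110)&(c[...,1]<60)&(c[...,2]<70)&(W[...,0]<540)&(W[...,0]>420)&(W[...,1]>50)&(W[...,1]<200)
print(m.sum(),W[m].mean(0),W[m].max(0))
cap=(W[...,2]>142)&(W[...,2]<172)&(W[...,0]>560)&(W[...,0]<710)&(W[...,1]>90)&(W[...,1]<210)
for n in('top','scene'):
    W=cloud(load(n,'0'))
    for x,y in((0,-30),(50,-30),(100,-30),(0,30),(50,30)):
        p=inc(x,y); k=(np.hypot(W[...,0]-p[0],W[...,1]-p[1])<17)&(W[...,2]>143); q=W[k]; 
        tp=q[q[:,2]>166]; print(n,(x,y),p.round(1),'circ',np.round(cv2.minEnclosingCircle(q[:,:2].astype(np.float32))[0],1),cv2.minEnclosingCircle(q[:,:2].astype(np.float32))[1],tp.mean(0).round(1) if len(tp) else '')
```

```text
shift now-axes [-0.002  0.001  0.337] final-axes [-0.002  0.001  0.337] turn [-0.     0.     0.002] at [590.8 114.5 256.1] zaxis [ 0. -0. -1.]
34 [496.59666925 125.19009031 158.33156465]
51 [506.84665621 123.22402583 154.82358196] [516.62979536 133.89992086 164.06081875]
top (0, -30) [590.3 114.1] circ [589.6 114. ] 11.58049488067627 [590.  114.1 169.1]
top (50, -30) [639.4 123.8] circ [638.6 123.5] 11.911213874816895 [638.7 123.7 169.7]
top (100, -30) [688.4 133.5] circ [687.6 134.1] 13.198111534118652 [687.6 133.4 170.1]
top (0, 30) [578.7 172.9] circ [578.2 172.7] 11.926639556884766 [577.7 173.4 169.7]
top (50, 30) [627.7 182.6] circ [626.8 182.5] 11.838308334350586 [627.2 182.1 169.9]
scene (0, -30) [590.3 114.1] circ [591.6 112.8] 14.93802547454834 [593.1 112.5 170.1]
scene (50, -30) [639.4 123.8] circ [640.1 122.2] 14.429895401000977 [641.7 121.3 170.2]
scene (100, -30) [688.4 133.5] circ [689.8 132.4] 14.029667854309082 [690.3 132.2 170.3]
scene (0, 30) [578.7 172.9] circ [579.2 173.3] 15.76203727722168 [581.4 171.6 170.3]
scene (50, 30) [627.7 182.6] circ [629.7 183. ] 14.624526977539062 [630.3 181.4 170.3]
```

>>> step_arm --plan '[{"dx": 0,"dy": 0,"dz": 0.1,"ax": 0,"ay": 0,"az": 0,"gripper": 0.53},{"dx": 0,"dy": 0,"dz": 0.1,"ax": 0,"ay": 0,"az": 0,"gripper": 0.53},{"dx": 0,"dy": 0,"dz": 0.08,"ax": 0,"ay": 0,"az": 0,"gripper": 0.53},{"dx": 0,"dy": 0,"dz": 0.04,"ax": 0,"ay": 0,"az": 0,"gripper": 0.53},{"dx": -0.001,"dy": 0,"dz": 0.016,"ax": 0,"ay": 0,"az": 0,"gripper": 0.53},{"dx": 0,"dy": 0,"dz": 0,"ax": 0,"ay": 0,"az": 0,"gripper": 0.53},{"dx": 0,"dy": 0,"dz": 0,"ax": 0,"ay": 0,"az": 0,"gripper": 0.2},{"dx": 0,"dy": 0,"dz": 0,"ax": 0,"ay": 0,"az": 0,"gripper": 0},{"dx": 0,"dy": 0,"dz": 0,"ax": 0,"ay": 0,"az": 0,"gripper": 0},{"dx": 0,"dy": 0,"dz": 0,"ax": 0,"ay": 0,"az": 0,"gripper": 0}]'

```text
clock: 10.62
eef_pos: [591.7, 114.7, 156.5]
tool_rot: [-3.141, -0.002, 0.198]
force: [-1.0, 0.9, 5.8]
width: 22.7
gripper_force: 58.7
```

>>> step_arm --plan '[{"dx": 0,"dy": 0,"dz": -0.02,"ax": 0,"ay": 0,"az": 0,"gripper": 0},{"dx": 0,"dy": 0,"dz": -0.04,"ax": 0,"ay": 0,"az": 0,"gripper": 0},{"dx": 0,"dy": 0,"dz": -0.05,"ax": 0,"ay": 0,"az": 0,"gripper": 0},{"dx": 0,"dy": 0,"dz": -0.06,"ax": 0,"ay": 0,"az": 0,"gripper": 0},{"dx": 0,"dy": 0,"dz": -0.07,"ax": 0,"ay": 0,"az": 0,"gripper": 0},{"dx": 0,"dy": 0,"dz": -0.08,"ax": 0,"ay": 0,"az": 0,"gripper": 0},{"dx": 0,"dy": 0,"dz": -0.08,"ax": 0,"ay": 0,"az": 0,"gripper": 0},{"dx": 0,"dy": 0,"dz": -0.08,"ax": 0,"ay": 0,"az": 0,"gripper": 0},{"dx": 0,"dy": 0,"dz": -0.06,"ax": 0,"ay": 0,"az": 0,"gripper": 0},{"dx": 0,"dy": 0,"dz": 0,"ax": 0,"ay": 0,"az": 0,"gripper": 0}]'

```text
clock: 11.88
eef_pos: [591.7, 114.3, 319.2]
tool_rot: [-3.142, -0.003, 0.198]
force: [0.7, -0.1, -0.1]
width: 22.6
gripper_force: 58.7
```

Run:
```python
from h import *
for l in(1,2,3,4,5): print(l,rack(l,171,35.5).round(1),rack(l,171+45,35.5+25).round(1))
delta(rack(1,171+75,35.5+25),10.35,22)
```

```text
1 [ 565.2 -349.7  171.8] [ 571.4 -348.6  222.9]
2 [ 555.5 -296.6  171.8] [ 561.7 -295.5  222.9]
3 [ 545.8 -243.5  171.8] [ 552.  -242.3  222.9]
4 [ 536.1 -190.3  171.8] [ 542.3 -189.2  222.9]
5 [ 526.4 -137.2  171.8] [ 532.6 -136.1  222.9]
shift now-axes [-0.409  1.499  0.227] final-axes [-0.439  1.506  0.069] turn [-0.002  0.243  0.011] at [591.7 114.3 319.2] zaxis [ 0.37  0.07 -0.93]
```

>>> step_arm --plan '[{"dx": -0.017,"dy": 0.06,"dz": 0,"ax": 0,"ay": 0,"az": 0,"gripper": 0},{"dx": -0.033,"dy": 0.12,"dz": 0,"ax": 0,"ay": 0,"az": 0,"gripper": 0},{"dx": -0.033,"dy": 0.12,"dz": 0,"ax": 0,"ay": 0,"az": 0,"gripper": 0},{"dx": -0.033,"dy": 0.12,"dz": 0,"ax": 0,"ay": 0,"az": 0,"gripper": 0},{"dx": -0.033,"dy": 0.12,"dz": 0,"ax": 0,"ay": 0,"az": 0,"gripper": 0},{"dx": -0.033,"dy": 0.12,"dz": 0,"ax": 0,"ay": 0,"az": 0,"gripper": 0},{"dx": -0.033,"dy": 0.12,"dz": 0,"ax": 0,"ay": 0,"az": 0,"gripper": 0},{"dx": -0.033,"dy": 0.12,"dz": 0,"ax": 0,"ay": 0,"az": 0,"gripper": 0},{"dx": -0.033,"dy": 0.12,"dz": 0,"ax": 0,"ay": 0,"az": 0,"gripper": 0},{"dx": -0.033,"dy": 0.12,"dz": 0,"ax": 0,"ay": 0,"az": 0,"gripper": 0},{"dx": -0.033,"dy": 0.12,"dz": 0,"ax": 0,"ay": 0,"az": 0,"gripper": 0},{"dx": -0.033,"dy": 0.12,"dz": 0,"ax": 0,"ay": 0,"az": 0,"gripper": 0},{"dx": -0.033,"dy": 0.12,"dz": 0,"ax": 0,"ay": 0,"az": 0,"gripper": 0},{"dx": -0.017,"dy": 0.06,"dz": 0,"ax": 0,"ay": 0,"az": 0,"gripper": 0},{"dx": 0,"dy": 0,"dz": 0,"ax": 0,"ay": 0.06,"az": 0.01,"gripper": 0},{"dx": 0,"dy": 0,"dz": 0,"ax": 0,"ay": 0.07,"az": 0,"gripper": 0},{"dx": 0,"dy": 0,"dz": 0,"ax": 0,"ay": 0.07,"az": 0,"gripper": 0},{"dx": 0,"dy": 0,"dz": 0,"ax": 0,"ay": 0.044,"az": 0,"gripper": 0},{"dx": 0,"dy": 0,"dz": 0,"ax": 0,"ay": 0,"az": 0,"gripper": 0},{"dx": 0,"dy": 0,"dz": 0,"ax": 0,"ay": 0,"az": 0,"gripper": 0}]'

```text
clock: 14.38
eef_pos: [557.3, -369.3, 317.3]
tool_rot: [-3.14, -0.382, 0.183]
force: [-0.3, 0.4, -0.1]
width: 22.5
gripper_force: 58.9
```

Run:
```python
from h import *
delta(rack(1,171+45,35.5+20),10.35,22)
delta(rack(1,171+6,35.5+3),10.35,22)
delta(rack(1,171,35.5),10.35,22)
```

```text
shift now-axes [-0.08  -0.059  0.314] final-axes [-0.08  -0.059  0.314] turn [-0.001  0.001  0.002] at [ 557.3 -369.3  317.3] zaxis [ 0.37  0.07 -0.93]
shift now-axes [-0.136 -0.059  0.444] final-axes [-0.137 -0.059  0.444] turn [-0.001  0.001  0.002] at [ 557.3 -369.3  317.3] zaxis [ 0.37  0.07 -0.93]
shift now-axes [-0.146 -0.059  0.464] final-axes [-0.147 -0.059  0.464] turn [-0.001  0.001  0.002] at [ 557.3 -369.3  317.3] zaxis [ 0.37  0.07 -0.93]
```

>>> step_arm --plan '[{"dx": -0.02,"dy": -0.02,"dz": 0.06,"ax": 0,"ay": 0,"az": 0.002,"gripper": 0},{"dx": -0.03,"dy": -0.02,"dz": 0.1,"ax": 0,"ay": 0,"az": 0,"gripper": 0},{"dx": -0.02,"dy": -0.019,"dz": 0.1,"ax": 0,"ay": 0,"az": 0,"gripper": 0},{"dx": -0.01,"dy": 0,"dz": 0.054,"ax": 0,"ay": 0,"az": 0,"gripper": 0},{"dx": -0.016,"dy": 0,"dz": 0.04,"ax": 0,"ay": 0,"az": 0,"gripper": 0},{"dx": -0.02,"dy": 0,"dz": 0.04,"ax": 0,"ay": 0,"az": 0,"gripper": 0},{"dx": -0.01,"dy": 0,"dz": 0.03,"ax": 0,"ay": 0,"az": 0,"gripper": 0},{"dx": -0.01,"dy": 0,"dz": 0.02,"ax": 0,"ay": 0,"az": 0,"gripper": 0},{"dx": 0,"dy": 0,"dz": 0,"ax": 0,"ay": 0,"az": 0,"gripper": 0},{"dx": 0,"dy": 0,"dz": 0,"ax": 0,"ay": 0,"az": 0,"gripper": 0}]'

```text
clock: 15.62
eef_pos: [565.6, -349.6, 179.0]
tool_rot: [-3.139, -0.384, 0.179]
force: [0.1, 1.3, -0.8]
width: 22.9
gripper_force: 58.9
```

Run:
```python
from h import *
delta(rack(1,171,35.5),10.35,22)
im=grab('scene','3')
cv2.imwrite('pics/crop3.png',cv2.resize(im['color'][120:270,180:310],None,fx=4,fy=4,interpolation=2)[:,:,::-1])
```

```text
shift now-axes [-0.01   0.     0.022] final-axes [-0.01  -0.     0.022] turn [-0.001  0.    -0.001] at [ 565.6 -349.6  179. ] zaxis [ 0.37  0.07 -0.93]
```

View pics/crop3.png

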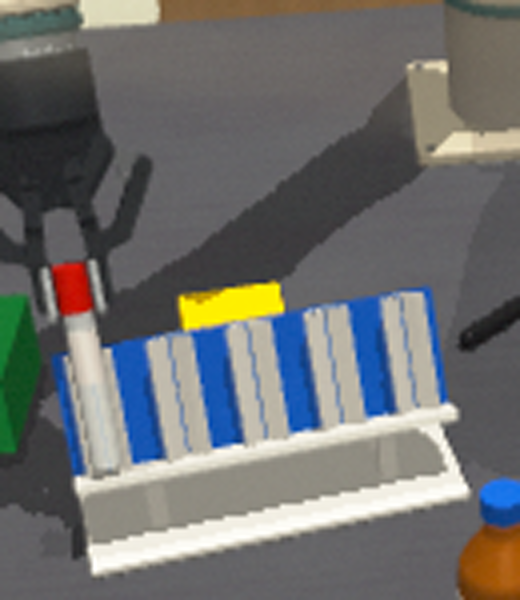

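The crop shows the red tube hanging in lane 1, at (95,400), just above the ledge. I'll seat it slowly.

>>> step_arm --plan '[{"dx": -0.005,"dy": 0,"dz": 0.005,"ax": 0,"ay": 0,"az": 0,"gripper": 0},{"dx": -0.003,"dy": 0,"dz": 0.005,"ax": 0,"ay": 0,"az": 0,"gripper": 0},{"dx": 0,"dy": 0,"dz": 0.005,"ax": 0,"ay": 0,"az": 0,"gripper": 0},{"dx": 0,"dy": 0,"dz": 0,"ax": 0,"ay": 0,"az": 0,"gripper": 0}]'

```text
clock: 16.18
eef_pos: [566.1, -348.9, 174.1]
tool_rot: [-3.138, -0.385, 0.18]
force: [3.1, 4.7, 3.2]
width: 22.3
gripper_force: 59.2
```

Run:
```python
from h import *
delta(rack(1,171,35.5),10.35,22); s=ctrl.read_state(); print(s['force'],s['torque'])
```

```text
shift now-axes [-0.006  0.002  0.006] final-axes [-0.006  0.002  0.006] turn [-0.002 -0.001 -0.   ] at [ 566.1 -348.9  174.1] zaxis [ 0.37  0.07 -0.93]
[3.10262153 4.7460339  3.23350361] [ 0.97662877 -0.63396958  0.3280661 ]
```

>>> step_arm --plan '[{"dx": 0,"dy": -0.006,"dz": 0,"ax": 0,"ay": 0,"az": 0,"gripper": 0},{"dx": 0,"dy": 0,"dz": 0.004,"ax": 0,"ay": 0,"az": 0,"gripper": 0},{"dx": 0,"dy": 0,"dz": 0.004,"ax": 0,"ay": 0,"az": 0,"gripper": 0},{"dx": 0,"dy": 0,"dz": 0,"ax": 0,"ay": 0,"az": 0,"gripper": 0}]'

```text
clock: 16.68
eef_pos: [566.6, -348.5, 172.6]
tool_rot: [-3.141, -0.386, 0.18]
force: [3.1, 2.2, 6.9]
width: 22.9
gripper_force: 59.8
```

Run:
```python
from h import *
delta(rack(1,171,35.5),10.35,22); s=ctrl.read_state(); print(s['force'],s['torque'])
```

```text
shift now-axes [-0.006  0.003  0.   ] final-axes [-0.006  0.003  0.   ] turn [-0.    -0.001 -0.001] at [ 566.6 -348.5  172.6] zaxis [ 0.37  0.07 -0.93]
[3.11029613 2.18904633 6.87362313] [ 0.59529654 -0.86646713  0.1912278 ]
```

>>> step_arm --plan '[{"dx": 0,"dy": 0,"dz": 0.004,"ax": 0,"ay": 0,"az": 0,"gripper": 0},{"dx": 0,"dy": 0,"dz": 0,"ax": 0,"ay": 0,"az": 0,"gripper": 0}]'

```text
clock: 16.92
eef_pos: [566.7, -348.6, 172.5]
tool_rot: [-3.141, -0.386, 0.179]
force: [-1.2, 4.5, 12.8]
width: 22.7
gripper_force: 60.7
```

Run:
```python
from h import *
delta(rack(1,171,35.5),10.35,22); s=ctrl.read_state(); print(s['force'],s['torque'])
```

```text
shift now-axes [-0.006  0.003 -0.   ] final-axes [-0.006  0.003 -0.   ] turn [-0.    -0.002 -0.001] at [ 566.7 -348.6  172.5] zaxis [ 0.37  0.07 -0.93]
[-1.15165183  4.4825371  12.8311539 ] [ 1.03738499 -0.65470012  0.30664212]
```

>>> step_arm --plan '[{"dx": 0,"dy": 0,"dz": -0.006,"ax": 0,"ay": 0,"az": 0,"gripper": 0},{"dx": 0,"dy": 0,"dz": 0,"ax": 0,"ay": 0,"az": 0,"gripper": 0.32},{"dx": 0,"dy": 0,"dz": 0,"ax": 0,"ay": 0,"az": 0,"gripper": 0.5},{"dx": 0,"dy": 0,"dz": 0,"ax": 0,"ay": 0,"az": 0,"gripper": 0.5},{"dx": 0,"dy": 0,"dz": -0.03,"ax": 0,"ay": 0,"az": 0,"gripper": 0.5},{"dx": 0,"dy": 0,"dz": -0.08,"ax": 0,"ay": 0,"az": 0,"gripper": 0.5},{"dx": 0,"dy": 0,"dz": -0.1,"ax": 0,"ay": 0,"az": 0,"gripper": 0.5},{"dx": 0,"dy": 0,"dz": -0.05,"ax": 0,"ay": 0,"az": 0,"gripper": 0.5},{"dx": 0,"dy": 0,"dz": 0,"ax": 0,"ay": -0.07,"az": 0,"gripper": 0.5},{"dx": 0,"dy": 0,"dz": 0,"ax": 0,"ay": -0.09,"az": 0,"gripper": 0.5},{"dx": 0,"dy": 0,"dz": 0,"ax": 0,"ay": -0.086,"az": 0,"gripper": 0.5},{"dx": 0,"dy": 0,"dz": 0,"ax": 0,"ay": 0,"az": 0,"gripper": 0.5}]'

```text
clock: 18.42
eef_pos: [539.4, -351.3, 243.1]
tool_rot: [-3.139, 0.003, 0.186]
force: [-0.8, 0.6, 0.9]
width: 42.3
gripper_force: 0.0
```

Run:
```python
from h import *
delta(np.r_[inc(50,-30),250])
im=grab('scene','4')
cv2.imwrite('pics/crop4.png',cv2.resize(im['color'][120:270,180:310],None,fx=4,fy=4,interpolation=2)[:,:,::-1])
```

```text
shift now-axes [ 0.62  -1.495 -0.022] final-axes [ 0.635 -1.489 -0.023] turn [-0.001  0.002 -0.006] at [ 539.4 -351.3  243.1] zaxis [ 0. -0. -1.]
```

View pics/crop4.png

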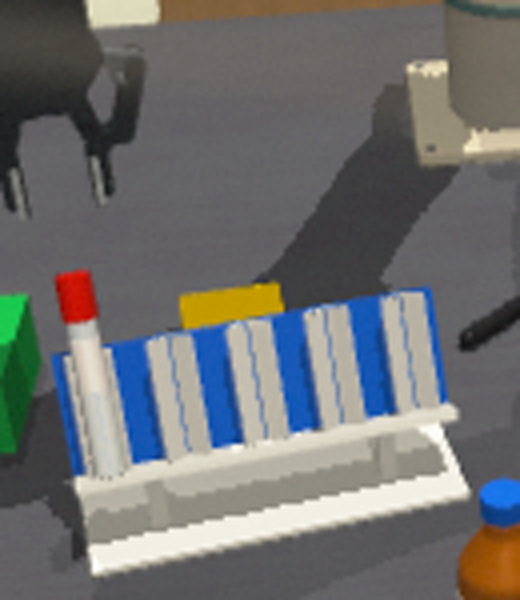

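Tube 1 rests upright in lane 1, cap up at (77,295). Next is well (50,-30), going to lane 2.

>>> step_arm --plan '[{"dx": 0.026,"dy": -0.062,"dz": -0.01,"ax": 0,"ay": 0,"az": -0.006,"gripper": 0.53},{"dx": 0.052,"dy": -0.124,"dz": -0.01,"ax": 0,"ay": 0,"az": 0,"gripper": 0.53},{"dx": 0.052,"dy": -0.124,"dz": 0,"ax": 0,"ay": 0,"az": 0,"gripper": 0.53},{"dx": 0.052,"dy": -0.124,"dz": 0,"ax": 0,"ay": 0,"az": 0,"gripper": 0.53},{"dx": 0.052,"dy": -0.124,"dz": 0,"ax": 0,"ay": 0,"az": 0,"gripper": 0.53},{"dx": 0.052,"dy": -0.124,"dz": 0,"ax": 0,"ay": 0,"az": 0,"gripper": 0.53},{"dx": 0.052,"dy": -0.124,"dz": 0,"ax": 0,"ay": 0,"az": 0,"gripper": 0.53},{"dx": 0.052,"dy": -0.124,"dz": 0,"ax": 0,"ay": 0,"az": 0,"gripper": 0.53},{"dx": 0.052,"dy": -0.124,"dz": 0,"ax": 0,"ay": 0,"az": 0,"gripper": 0.53},{"dx": 0.052,"dy": -0.124,"dz": 0,"ax": 0,"ay": 0,"az": 0,"gripper": 0.53},{"dx": 0.052,"dy": -0.124,"dz": 0,"ax": 0,"ay": 0,"az": 0,"gripper": 0.53},{"dx": 0.052,"dy": -0.124,"dz": 0,"ax": 0,"ay": 0,"az": 0,"gripper": 0.53},{"dx": 0.029,"dy": -0.068,"dz": 0,"ax": 0,"ay": 0,"az": 0,"gripper": 0.53},{"dx": 0,"dy": 0,"dz": 0,"ax": 0,"ay": 0,"az": 0,"gripper": 0.53},{"dx": 0,"dy": 0,"dz": 0,"ax": 0,"ay": 0,"az": 0,"gripper": 0.53}]'

```text
clock: 20.35
eef_pos: [636.8, 119.4, 251.0]
tool_rot: [-3.141, 0.003, 0.186]
force: [0.5, 0.0, 0.1]
width: 45.2
gripper_force: 0.0
```

Run:
```python
from h import *
delta(np.r_[inc(50,-30),156]); print(ctrl.read_state()['width'])
```

```text
shift now-axes [ 0.012 -0.012  0.317] final-axes [ 0.011 -0.012  0.317] turn [-0.001  0.002 -0.006] at [636.8 119.4 251. ] zaxis [ 0. -0. -1.]
45.241681301452914
```

>>> step_arm --plan '[{"dx": 0.012,"dy": -0.012,"dz": 0.04,"ax": 0,"ay": 0,"az": -0.008,"gripper": 0.53},{"dx": 0,"dy": 0,"dz": 0.09,"ax": 0,"ay": 0,"az": 0,"gripper": 0.53},{"dx": 0,"dy": 0,"dz": 0.09,"ax": 0,"ay": 0,"az": 0,"gripper": 0.53},{"dx": 0,"dy": 0,"dz": 0.07,"ax": 0,"ay": 0,"az": 0,"gripper": 0.53},{"dx": 0,"dy": 0,"dz": 0.027,"ax": 0,"ay": 0,"az": 0,"gripper": 0.53},{"dx": 0,"dy": 0,"dz": 0,"ax": 0,"ay": 0,"az": 0,"gripper": 0.53},{"dx": 0,"dy": 0,"dz": 0,"ax": 0,"ay": 0,"az": 0,"gripper": 0.2},{"dx": 0,"dy": 0,"dz": 0,"ax": 0,"ay": 0,"az": 0,"gripper": 0},{"dx": 0,"dy": 0,"dz": 0,"ax": 0,"ay": 0,"az": 0,"gripper": 0},{"dx": 0,"dy": 0,"dz": 0,"ax": 0,"ay": 0,"az": 0,"gripper": 0}]'

```text
clock: 21.6
eef_pos: [640.6, 126.1, 156.6]
tool_rot: [-3.14, 0.001, 0.202]
force: [0.1, -1.3, 6.4]
width: 22.8
gripper_force: 59.0
```

>>> step_arm --plan '[{"dx": 0,"dy": 0.004,"dz": 0,"ax": 0,"ay": 0,"az": 0,"gripper": 0},{"dx": 0,"dy": 0,"dz": -0.02,"ax": 0,"ay": 0,"az": 0,"gripper": 0},{"dx": 0,"dy": 0,"dz": -0.04,"ax": 0,"ay": 0,"az": 0,"gripper": 0},{"dx": 0,"dy": 0,"dz": -0.05,"ax": 0,"ay": 0,"az": 0,"gripper": 0},{"dx": 0,"dy": 0,"dz": -0.06,"ax": 0,"ay": 0,"az": 0,"gripper": 0},{"dx": 0,"dy": 0,"dz": -0.07,"ax": 0,"ay": 0,"az": 0,"gripper": 0},{"dx": 0,"dy": 0,"dz": -0.08,"ax": 0,"ay": 0,"az": 0,"gripper": 0},{"dx": 0,"dy": 0,"dz": -0.08,"ax": 0,"ay": 0,"az": 0,"gripper": 0},{"dx": 0,"dy": 0,"dz": -0.08,"ax": 0,"ay": 0,"az": 0,"gripper": 0},{"dx": 0,"dy": 0,"dz": -0.06,"ax": 0,"ay": 0,"az": 0,"gripper": 0},{"dx": 0,"dy": 0,"dz": 0,"ax": 0,"ay": 0,"az": 0,"gripper": 0}]'

```text
clock: 22.98
eef_pos: [641.1, 124.8, 319.3]
tool_rot: [-3.14, 0.0, 0.202]
force: [-0.3, 0.0, -1.7]
width: 22.7
gripper_force: 58.8
```

Run:
```python
from h import *
delta(rack(2,171+80,37.3+20)+[0,0,0],10.35,22)
```

```text
shift now-axes [-0.594  1.318  0.215] final-axes [-0.606  1.33  -0.01 ] turn [-0.004  0.245  0.013] at [641.1 124.8 319.3] zaxis [ 0.37  0.07 -0.93]
```

>>> step_arm --plan '[{"dx": -0.027,"dy": 0.055,"dz": 0,"ax": 0,"ay": 0,"az": 0,"gripper": 0},{"dx": -0.054,"dy": 0.121,"dz": 0,"ax": 0,"ay": 0,"az": 0,"gripper": 0},{"dx": -0.054,"dy": 0.121,"dz": 0,"ax": 0,"ay": 0,"az": 0,"gripper": 0},{"dx": -0.054,"dy": 0.121,"dz": 0,"ax": 0,"ay": 0,"az": 0,"gripper": 0},{"dx": -0.054,"dy": 0.121,"dz": 0,"ax": 0,"ay": 0,"az": 0,"gripper": 0},{"dx": -0.054,"dy": 0.121,"dz": 0,"ax": 0,"ay": 0,"az": 0,"gripper": 0},{"dx": -0.054,"dy": 0.121,"dz": 0,"ax": 0,"ay": 0,"az": 0,"gripper": 0},{"dx": -0.054,"dy": 0.121,"dz": 0,"ax": 0,"ay": 0,"az": 0,"gripper": 0},{"dx": -0.054,"dy": 0.121,"dz": 0,"ax": 0,"ay": 0,"az": 0,"gripper": 0},{"dx": -0.054,"dy": 0.121,"dz": 0,"ax": 0,"ay": 0,"az": 0,"gripper": 0},{"dx": -0.054,"dy": 0.121,"dz": 0,"ax": 0,"ay": 0,"az": 0,"gripper": 0},{"dx": -0.027,"dy": 0.055,"dz": 0,"ax": 0,"ay": 0,"az": 0,"gripper": 0},{"dx": 0,"dy": 0,"dz": 0,"ax": 0,"ay": 0.06,"az": 0.013,"gripper": 0},{"dx": 0,"dy": 0,"dz": 0,"ax": 0,"ay": 0.07,"az": 0,"gripper": 0},{"dx": 0,"dy": 0,"dz": 0,"ax": 0,"ay": 0.07,"az": 0,"gripper": 0},{"dx": 0,"dy": 0,"dz": 0,"ax": 0,"ay": 0.045,"az": 0,"gripper": 0},{"dx": 0,"dy": 0,"dz": 0,"ax": 0,"ay": 0,"az": 0,"gripper": 0},{"dx": 0,"dy": 0,"dz": 0,"ax": 0,"ay": 0,"az": 0,"gripper": 0}]'

```text
clock: 25.22
eef_pos: [545.7, -298.1, 317.1]
tool_rot: [-3.138, -0.381, 0.181]
force: [-0.9, 0.2, 0.0]
width: 22.7
gripper_force: 59.0
```

```bash
cat >> h.py <<'E'
def rk(l,t,d):  # with the corrections felt at lane 1: +1 mm along rack y
    p=rack(l,t,d); th=np.radians(10.35); return p+[-np.sin(th),np.cos(th),0]
def pre(l):
    delta(rk(l,171+45,37.3+20),10.35,22); delta(rk(l,171+6,37.3+3),10.35,22); print(ctrl.read_state()['force'])
E
python3 -c "
from h import *
pre(2)"
```

```text
shift now-axes [-0.077 -0.001  0.312] final-axes [-0.078 -0.003  0.311] turn [-0.002  0.002  0.   ] at [ 545.7 -298.1  317.1] zaxis [ 0.37  0.07 -0.93]
shift now-axes [-0.133 -0.001  0.442] final-axes [-0.135 -0.003  0.441] turn [-0.002  0.002  0.   ] at [ 545.7 -298.1  317.1] zaxis [ 0.37  0.07 -0.93]
[-0.93011669  0.16640683  0.00718167]
```

>>> step_arm --plan '[{"dx": -0.02,"dy": -0.002,"dz": 0.06,"ax": 0,"ay": 0.002,"az": 0,"gripper": 0},{"dx": -0.03,"dy": 0,"dz": 0.1,"ax": 0,"ay": 0,"az": 0,"gripper": 0},{"dx": -0.02,"dy": 0,"dz": 0.1,"ax": 0,"ay": 0,"az": 0,"gripper": 0},{"dx": -0.01,"dy": 0,"dz": 0.054,"ax": 0,"ay": 0,"az": 0,"gripper": 0},{"dx": -0.015,"dy": 0,"dz": 0.04,"ax": 0,"ay": 0,"az": 0,"gripper": 0},{"dx": -0.02,"dy": 0,"dz": 0.04,"ax": 0,"ay": 0,"az": 0,"gripper": 0},{"dx": -0.01,"dy": 0,"dz": 0.03,"ax": 0,"ay": 0,"az": 0,"gripper": 0},{"dx": -0.01,"dy": 0,"dz": 0.017,"ax": 0,"ay": 0,"az": 0,"gripper": 0},{"dx": 0,"dy": 0,"dz": 0,"ax": 0,"ay": 0,"az": 0,"gripper": 0},{"dx": 0,"dy": 0,"dz": 0,"ax": 0,"ay": 0,"az": 0,"gripper": 0}]'

```text
clock: 26.48
eef_pos: [557.2, -295.9, 179.9]
tool_rot: [-3.139, -0.385, 0.18]
force: [0.8, 0.0, -1.0]
width: 22.7
gripper_force: 59.0
```

```bash
python3 -c "
from h import *
delta(rk(2,171,37.3),10.35,22);print(ctrl.read_state()['force'])"
```

```text
shift now-axes [-0.01  -0.002  0.023] final-axes [-0.01  -0.002  0.023] turn [-0.001 -0.001 -0.   ] at [ 557.2 -295.9  179.9] zaxis [ 0.37  0.07 -0.93]
[ 0.75527261  0.02079277 -0.95226341]
```

>>> step_arm --plan '[{"dx": -0.005,"dy": -0.002,"dz": 0.005,"ax": 0,"ay": 0,"az": 0,"gripper": 0},{"dx": -0.004,"dy": 0,"dz": 0.005,"ax": 0,"ay": 0,"az": 0,"gripper": 0},{"dx": 0,"dy": 0,"dz": 0.005,"ax": 0,"ay": 0,"az": 0,"gripper": 0},{"dx": 0,"dy": 0,"dz": 0.005,"ax": 0,"ay": 0,"az": 0,"gripper": 0},{"dx": 0,"dy": 0,"dz": 0.003,"ax": 0,"ay": 0,"az": 0,"gripper": 0},{"dx": 0,"dy": 0,"dz": 0,"ax": 0,"ay": 0,"az": 0,"gripper": 0}]'

```text
clock: 27.22
eef_pos: [557.3, -295.0, 172.8]
tool_rot: [-3.139, -0.386, 0.18]
force: [0.2, 0.4, 5.6]
width: 22.8
gripper_force: 60.0
```

```bash
python3 -c "
from h import *
delta(rk(2,171,37.3),10.35,22);print(ctrl.read_state()['force'])"
```

```text
shift now-axes [-0.001  0.001  0.   ] final-axes [-0.001  0.001  0.   ] turn [-0.002 -0.001 -0.   ] at [ 557.3 -295.   172.8] zaxis [ 0.37  0.07 -0.93]
[0.16554001 0.36183566 5.60710143]
```

>>> step_arm --plan '[{"dx": -0.002,"dy": 0,"dz": -0.002,"ax": 0,"ay": 0,"az": 0,"gripper": 0},{"dx": 0,"dy": 0,"dz": 0,"ax": 0,"ay": 0,"az": 0,"gripper": 0.32},{"dx": 0,"dy": 0,"dz": 0,"ax": 0,"ay": 0,"az": 0,"gripper": 0.5},{"dx": 0,"dy": 0,"dz": 0,"ax": 0,"ay": 0,"az": 0,"gripper": 0.5},{"dx": 0,"dy": 0,"dz": -0.03,"ax": 0,"ay": 0,"az": 0,"gripper": 0.5},{"dx": 0,"dy": 0,"dz": -0.08,"ax": 0,"ay": 0,"az": 0,"gripper": 0.5},{"dx": 0,"dy": 0,"dz": -0.1,"ax": 0,"ay": 0,"az": 0,"gripper": 0.5},{"dx": 0,"dy": 0,"dz": -0.08,"ax": 0,"ay": 0,"az": 0,"gripper": 0.5},{"dx": 0,"dy": 0,"dz": 0,"ax": 0,"ay": -0.07,"az": 0,"gripper": 0.53},{"dx": 0,"dy": 0,"dz": 0,"ax": 0,"ay": -0.09,"az": 0,"gripper": 0.53},{"dx": 0,"dy": 0,"dz": 0,"ax": 0,"ay": -0.086,"az": -0.01,"gripper": 0.53},{"dx": 0,"dy": 0,"dz": 0,"ax": 0,"ay": 0,"az": 0,"gripper": 0.53},{"dx": 0,"dy": 0,"dz": 0,"ax": 0,"ay": 0,"az": 0,"gripper": 0.53}]'

```text
clock: 28.85
eef_pos: [522.8, -301.6, 253.0]
tool_rot: [-3.139, 0.001, 0.195]
force: [-1.2, -0.7, 0.8]
width: 45.0
gripper_force: 0.0
```

Run:
```python
from h import *
delta(np.r_[inc(100,-30),252])
```

```text
shift now-axes [ 0.823 -1.315  0.006] final-axes [ 0.823 -1.315  0.003] turn [-0.001  0.    -0.   ] at [ 522.8 -301.6  253. ] zaxis [ 0. -0. -1.]
```

>>> step_arm --plan '[{"dx": 0.036,"dy": -0.057,"dz": 0,"ax": 0,"ay": 0,"az": 0,"gripper": 0.53},{"dx": 0.075,"dy": -0.12,"dz": 0,"ax": 0,"ay": 0,"az": 0,"gripper": 0.53},{"dx": 0.075,"dy": -0.12,"dz": 0,"ax": 0,"ay": 0,"az": 0,"gripper": 0.53},{"dx": 0.075,"dy": -0.12,"dz": 0,"ax": 0,"ay": 0,"az": 0,"gripper": 0.53},{"dx": 0.075,"dy": -0.12,"dz": 0,"ax": 0,"ay": 0,"az": 0,"gripper": 0.53},{"dx": 0.075,"dy": -0.12,"dz": 0,"ax": 0,"ay": 0,"az": 0,"gripper": 0.53},{"dx": 0.075,"dy": -0.12,"dz": 0,"ax": 0,"ay": 0,"az": 0,"gripper": 0.53},{"dx": 0.075,"dy": -0.12,"dz": 0,"ax": 0,"ay": 0,"az": 0,"gripper": 0.53},{"dx": 0.075,"dy": -0.12,"dz": 0,"ax": 0,"ay": 0,"az": 0,"gripper": 0.53},{"dx": 0.075,"dy": -0.12,"dz": 0,"ax": 0,"ay": 0,"az": 0,"gripper": 0.53},{"dx": 0.075,"dy": -0.12,"dz": 0,"ax": 0,"ay": 0,"az": 0,"gripper": 0.53},{"dx": 0.037,"dy": -0.058,"dz": 0,"ax": 0,"ay": 0,"az": 0,"gripper": 0.53},{"dx": 0,"dy": 0,"dz": 0,"ax": 0,"ay": 0,"az": 0,"gripper": 0.53},{"dx": 0,"dy": 0,"dz": 0,"ax": 0,"ay": 0,"az": 0,"gripper": 0.53},{"dx": 0,"dy": 0,"dz": 0,"ax": 0,"ay": 0,"az": 0,"gripper": 0.53}]'

```text
clock: 30.72
eef_pos: [688.7, 131.6, 253.8]
tool_rot: [-3.14, 0.002, 0.194]
force: [-0.5, -0.0, 0.3]
width: 45.4
gripper_force: 0.0
```

Run:
```python
from h import *
delta(np.r_[inc(100,-30),156])
im=grab('top','5'); W=cloud(im)
for r,(x0,x1,y0,y1) in {'cover':(330,560,240,500)}.items():
    k=(W[...,2]>40)&(W[...,2]<75)&(W[...,0]>x0)&(W[...,0]<x1)&(W[...,1]>y0)&(W[...,1]<y1); print(k.sum(),cv2.minAreaRect(W[k][:,:2].astype(np.float32)))
```

```text
shift now-axes [ 0.001 -0.006  0.326] final-axes [ 0.    -0.006  0.326] turn [-0.001  0.001 -0.001] at [688.7 131.6 253.8] zaxis [ 0. -0. -1.]
0 ((0.0, 0.0), (0.0, 0.0), 0.0)
```

>>> step_arm --plan '[{"dx": 0,"dy": -0.004,"dz": 0.06,"ax": 0,"ay": 0,"az": 0,"gripper": 0.53},{"dx": 0,"dy": 0,"dz": 0.1,"ax": 0,"ay": 0,"az": 0,"gripper": 0.53},{"dx": 0,"dy": 0,"dz": 0.1,"ax": 0,"ay": 0,"az": 0,"gripper": 0.53},{"dx": 0,"dy": 0,"dz": 0.05,"ax": 0,"ay": 0,"az": 0,"gripper": 0.53},{"dx": 0,"dy": 0,"dz": 0.016,"ax": 0,"ay": 0,"az": 0,"gripper": 0.53},{"dx": 0,"dy": 0,"dz": 0,"ax": 0,"ay": 0,"az": 0,"gripper": 0.53},{"dx": 0,"dy": 0,"dz": 0,"ax": 0,"ay": 0,"az": 0,"gripper": 0.2},{"dx": 0,"dy": 0,"dz": 0,"ax": 0,"ay": 0,"az": 0,"gripper": 0},{"dx": 0,"dy": 0,"dz": 0,"ax": 0,"ay": 0,"az": 0,"gripper": 0},{"dx": 0,"dy": 0,"dz": 0,"ax": 0,"ay": 0,"az": 0,"gripper": 0},{"dx": 0,"dy": 0,"dz": -0.02,"ax": 0,"ay": 0,"az": 0,"gripper": 0},{"dx": 0,"dy": 0,"dz": -0.04,"ax": 0,"ay": 0,"az": 0,"gripper": 0},{"dx": 0,"dy": 0,"dz": -0.06,"ax": 0,"ay": 0,"az": 0,"gripper": 0},{"dx": 0,"dy": 0,"dz": -0.08,"ax": 0,"ay": 0,"az": 0,"gripper": 0},{"dx": 0,"dy": 0,"dz": -0.1,"ax": 0,"ay": 0,"az": 0,"gripper": 0},{"dx": 0,"dy": 0,"dz": -0.1,"ax": 0,"ay": 0,"az": 0,"gripper": 0},{"dx": 0,"dy": 0,"dz": -0.1,"ax": 0,"ay": 0,"az": 0,"gripper": 0},{"dx": 0,"dy": 0,"dz": -0.04,"ax": 0,"ay": 0,"az": 0,"gripper": 0},{"dx": 0,"dy": 0,"dz": 0,"ax": 0,"ay": 0,"az": 0,"gripper": 0}]'

```text
clock: 33.15
eef_pos: [688.9, 135.2, 318.4]
tool_rot: [-3.139, 0.001, 0.197]
force: [-0.0, 0.3, -1.1]
width: 22.5
gripper_force: 58.8
```

Run:
```python
from h import *
delta(np.r_[rk(3,171+80,37.3)[:2]-[20,3],319])
```

```text
shift now-axes [-0.876  1.136 -0.004] final-axes [-0.875  1.138 -0.002] turn [-0.001  0.     0.001] at [688.9 135.2 318.4] zaxis [ 0. -0. -1.]
```

>>> step_arm --plan '[{"dx": -0.036,"dy": 0.054,"dz": 0,"ax": 0,"ay": 0,"az": 0,"gripper": 0},{"dx": -0.066,"dy": 0.103,"dz": 0,"ax": 0,"ay": 0,"az": 0,"gripper": 0},{"dx": -0.066,"dy": 0.103,"dz": 0,"ax": 0,"ay": 0,"az": 0,"gripper": 0},{"dx": -0.066,"dy": 0.103,"dz": 0,"ax": 0,"ay": 0,"az": 0,"gripper": 0},{"dx": -0.066,"dy": 0.103,"dz": 0,"ax": 0,"ay": 0,"az": 0,"gripper": 0},{"dx": -0.066,"dy": 0.103,"dz": 0,"ax": 0,"ay": 0,"az": 0,"gripper": 0},{"dx": -0.066,"dy": 0.103,"dz": 0,"ax": 0,"ay": 0,"az": 0,"gripper": 0},{"dx": -0.066,"dy": 0.103,"dz": 0,"ax": 0,"ay": 0,"az": 0,"gripper": 0},{"dx": -0.066,"dy": 0.103,"dz": 0,"ax": 0,"ay": 0,"az": 0,"gripper": 0},{"dx": -0.066,"dy": 0.103,"dz": 0,"ax": 0,"ay": 0,"az": 0,"gripper": 0},{"dx": -0.066,"dy": 0.103,"dz": 0,"ax": 0,"ay": 0,"az": 0,"gripper": 0},{"dx": -0.036,"dy": 0.054,"dz": 0,"ax": 0,"ay": 0,"az": 0,"gripper": 0},{"dx": 0,"dy": 0,"dz": 0,"ax": 0,"ay": 0.06,"az": 0.01,"gripper": 0},{"dx": 0,"dy": 0,"dz": 0,"ax": 0,"ay": 0.07,"az": 0,"gripper": 0},{"dx": 0,"dy": 0,"dz": 0,"ax": 0,"ay": 0.07,"az": 0,"gripper": 0},{"dx": 0,"dy": 0,"dz": 0,"ax": 0,"ay": 0.046,"az": 0,"gripper": 0},{"dx": 0,"dy": 0,"dz": 0,"ax": 0,"ay": 0,"az": 0,"gripper": 0},{"dx": 0,"dy": 0,"dz": 0,"ax": 0,"ay": 0,"az": 0,"gripper": 0}]'

```text
clock: 35.4
eef_pos: [540.7, -242.3, 317.1]
tool_rot: [-3.139, -0.384, 0.181]
force: [0.3, 0.3, -0.1]
width: 22.5
gripper_force: 58.7
```

```bash
python3 -c "
from h import *
pre(3)"
```

```text
shift now-axes [-0.094  0.004  0.305] final-axes [-0.094  0.004  0.305] turn [-0.002  0.     0.   ] at [ 540.7 -242.3  317.1] zaxis [ 0.37  0.07 -0.93]
shift now-axes [-0.15   0.005  0.435] final-axes [-0.151  0.004  0.435] turn [-0.002  0.     0.   ] at [ 540.7 -242.3  317.1] zaxis [ 0.37  0.07 -0.93]
[ 0.31649037  0.27395437 -0.12587948]
```

>>> step_arm --plan '[{"dx": -0.03,"dy": 0.002,"dz": 0.06,"ax": 0,"ay": 0,"az": 0,"gripper": 0},{"dx": -0.04,"dy": 0.001,"dz": 0.1,"ax": 0,"ay": 0,"az": 0,"gripper": 0},{"dx": -0.02,"dy": 0,"dz": 0.1,"ax": 0,"ay": 0,"az": 0,"gripper": 0},{"dx": -0.01,"dy": 0,"dz": 0.05,"ax": 0,"ay": 0,"az": 0,"gripper": 0},{"dx": -0.015,"dy": 0,"dz": 0.04,"ax": 0,"ay": 0,"az": 0,"gripper": 0},{"dx": -0.02,"dy": 0,"dz": 0.04,"ax": 0,"ay": 0,"az": 0,"gripper": 0},{"dx": -0.01,"dy": 0,"dz": 0.03,"ax": 0,"ay": 0,"az": 0,"gripper": 0},{"dx": -0.006,"dy": 0,"dz": 0.015,"ax": 0,"ay": 0,"az": 0,"gripper": 0},{"dx": 0,"dy": 0,"dz": 0,"ax": 0,"ay": 0,"az": 0,"gripper": 0},{"dx": 0,"dy": 0,"dz": 0,"ax": 0,"ay": 0,"az": 0,"gripper": 0}]'

```text
clock: 36.65
eef_pos: [547.7, -242.1, 179.7]
tool_rot: [-3.139, -0.385, 0.181]
force: [-0.2, -0.2, -0.9]
width: 22.6
gripper_force: 58.7
```

```bash
python3 -c "
from h import *
delta(rk(3,171,37.3),10.35,22);print(ctrl.read_state()['force'])"
```

```text
shift now-axes [-0.01   0.     0.022] final-axes [-0.01  -0.     0.022] turn [-0.001 -0.001  0.   ] at [ 547.7 -242.1  179.7] zaxis [ 0.37  0.07 -0.93]
[-0.18423174 -0.22475925 -0.89836661]
```

>>> step_arm --plan '[{"dx": -0.005,"dy": 0,"dz": 0.005,"ax": 0,"ay": 0,"az": 0,"gripper": 0},{"dx": -0.004,"dy": 0,"dz": 0.005,"ax": 0,"ay": 0,"az": 0,"gripper": 0},{"dx": 0,"dy": 0,"dz": 0.005,"ax": 0,"ay": 0,"az": 0,"gripper": 0},{"dx": 0,"dy": 0,"dz": 0.005,"ax": 0,"ay": 0,"az": 0,"gripper": 0},{"dx": 0,"dy": 0,"dz": 0.003,"ax": 0,"ay": 0,"az": 0,"gripper": 0},{"dx": 0,"dy": 0,"dz": 0,"ax": 0,"ay": 0,"az": 0,"gripper": 0}]'

```text
clock: 37.4
eef_pos: [547.5, -242.1, 173.0]
tool_rot: [-3.139, -0.386, 0.18]
force: [-3.0, 0.6, 9.3]
width: 22.6
gripper_force: 60.1
```

```bash
python3 -c "
from h import *
delta(rk(3,171,37.3),10.35,22);print(ctrl.read_state()['force'])"
```

```text
shift now-axes [-0.001  0.     0.001] final-axes [-0.001  0.     0.001] turn [-0.002 -0.002 -0.   ] at [ 547.5 -242.1  173. ] zaxis [ 0.37  0.07 -0.93]
[-3.02342304  0.60031624  9.27921505]
```

Tube 3 is seated, so I'll release it and pull back.

>>> step_arm --plan '[{"dx": -0.002,"dy": 0,"dz": -0.003,"ax": 0,"ay": 0,"az": 0,"gripper": 0},{"dx": 0,"dy": 0,"dz": 0,"ax": 0,"ay": 0,"az": 0,"gripper": 0.32},{"dx": 0,"dy": 0,"dz": 0,"ax": 0,"ay": 0,"az": 0,"gripper": 0.5},{"dx": 0,"dy": 0,"dz": 0,"ax": 0,"ay": 0,"az": 0,"gripper": 0.5},{"dx": 0,"dy": 0,"dz": -0.03,"ax": 0,"ay": 0,"az": 0,"gripper": 0.5},{"dx": 0,"dy": 0,"dz": -0.08,"ax": 0,"ay": 0,"az": 0,"gripper": 0.5},{"dx": 0,"dy": 0,"dz": -0.1,"ax": 0,"ay": 0,"az": 0,"gripper": 0.5},{"dx": 0,"dy": 0,"dz": -0.08,"ax": 0,"ay": 0,"az": 0,"gripper": 0.5},{"dx": 0,"dy": 0,"dz": 0,"ax": 0,"ay": -0.07,"az": 0,"gripper": 0.53},{"dx": 0,"dy": 0,"dz": 0,"ax": 0,"ay": -0.09,"az": 0,"gripper": 0.53},{"dx": 0,"dy": 0,"dz": 0,"ax": 0,"ay": -0.086,"az": -0.01,"gripper": 0.53},{"dx": 0,"dy": 0,"dz": 0,"ax": 0,"ay": 0,"az": 0,"gripper": 0.53},{"dx": 0,"dy": 0,"dz": 0,"ax": 0,"ay": 0,"az": 0,"gripper": 0.53}]'

```text
clock: 39.02
eef_pos: [513.3, -248.5, 253.1]
tool_rot: [-3.139, 0.001, 0.195]
force: [-0.6, -0.3, -0.3]
width: 45.1
gripper_force: 0.0
```

Run:
```python
from h import *
delta(np.r_[inc(0,30),252])
grab('scene','6'); im=grab('top','6'); W=cloud(im)
k=(W[...,2]>40)&(W[...,2]<75)&(W[...,0]>330)&(W[...,0]<560)&(W[...,1]>250)&(W[...,1]<500); print(k.sum(),cv2.minAreaRect(W[k][:,:2].astype(np.float32)))
```

```text
shift now-axes [ 0.487 -1.335  0.006] final-axes [ 0.487 -1.336  0.004] turn [-0.001  0.     0.   ] at [ 513.3 -248.5  253.1] zaxis [ 0. -0. -1.]
150 ((465.8819580078125, 391.9139099121094), (72.91915893554688, 15.282770156860352), 31.086355209350586)
```

View pics/scene_6.png

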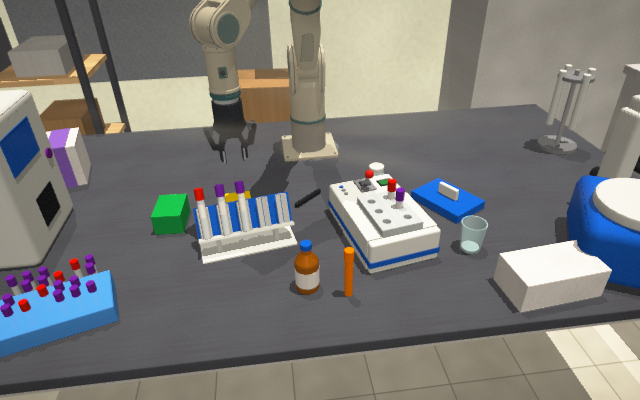

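Three tubes are seated in lanes 1–3, with caps at (199,194), (220,190) and (240,187). Two tubes remain at (392,187) and (400,196), and the cover is unmoved. Next is well (0,30).

>>> step_arm --plan '[{"dx": 0.023,"dy": -0.068,"dz": 0,"ax": 0,"ay": 0,"az": 0,"gripper": 0.53},{"dx": 0.044,"dy": -0.12,"dz": 0,"ax": 0,"ay": 0,"az": 0,"gripper": 0.53},{"dx": 0.044,"dy": -0.12,"dz": 0,"ax": 0,"ay": 0,"az": 0,"gripper": 0.53},{"dx": 0.044,"dy": -0.12,"dz": 0,"ax": 0,"ay": 0,"az": 0,"gripper": 0.53},{"dx": 0.044,"dy": -0.12,"dz": 0,"ax": 0,"ay": 0,"az": 0,"gripper": 0.53},{"dx": 0.044,"dy": -0.12,"dz": 0,"ax": 0,"ay": 0,"az": 0,"gripper": 0.53},{"dx": 0.044,"dy": -0.12,"dz": 0,"ax": 0,"ay": 0,"az": 0,"gripper": 0.53},{"dx": 0.044,"dy": -0.12,"dz": 0,"ax": 0,"ay": 0,"az": 0,"gripper": 0.53},{"dx": 0.044,"dy": -0.12,"dz": 0,"ax": 0,"ay": 0,"az": 0,"gripper": 0.53},{"dx": 0.044,"dy": -0.12,"dz": 0,"ax": 0,"ay": 0,"az": 0,"gripper": 0.53},{"dx": 0.044,"dy": -0.12,"dz": 0,"ax": 0,"ay": 0,"az": 0,"gripper": 0.53},{"dx": 0.024,"dy": -0.068,"dz": 0,"ax": 0,"ay": 0,"az": 0,"gripper": 0.53},{"dx": 0,"dy": 0,"dz": 0,"ax": 0,"ay": 0,"az": 0,"gripper": 0.53},{"dx": 0,"dy": 0,"dz": 0,"ax": 0,"ay": 0,"az": 0,"gripper": 0.53},{"dx": 0,"dy": 0,"dz": 0,"ax": 0,"ay": 0,"az": 0,"gripper": 0.53}]'

```text
clock: 41.0
eef_pos: [579.3, 171.3, 253.8]
tool_rot: [-3.141, 0.001, 0.194]
force: [-0.4, 0.2, -0.5]
width: 45.3
gripper_force: 0.0
```

Run:
```python
from h import *
delta(np.r_[inc(0,30),156])
```

```text
shift now-axes [-0.001 -0.005  0.326] final-axes [-0.001 -0.006  0.326] turn [-0.001  0.001 -0.001] at [579.3 171.3 253.8] zaxis [ 0. -0. -1.]
```

>>> step_arm --plan '[{"dx": -0.001,"dy": -0.001,"dz": 0.06,"ax": 0,"ay": 0,"az": 0,"gripper": 0.53},{"dx": 0,"dy": 0,"dz": 0.1,"ax": 0,"ay": 0,"az": 0,"gripper": 0.53},{"dx": 0,"dy": 0,"dz": 0.1,"ax": 0,"ay": 0,"az": 0,"gripper": 0.53},{"dx": 0,"dy": 0,"dz": 0.05,"ax": 0,"ay": 0,"az": 0,"gripper": 0.53},{"dx": 0,"dy": 0,"dz": 0.016,"ax": 0,"ay": 0,"az": 0,"gripper": 0.53},{"dx": 0,"dy": 0,"dz": 0,"ax": 0,"ay": 0,"az": 0,"gripper": 0.53},{"dx": 0,"dy": 0,"dz": 0,"ax": 0,"ay": 0,"az": 0,"gripper": 0.2},{"dx": 0,"dy": 0,"dz": 0,"ax": 0,"ay": 0,"az": 0,"gripper": 0},{"dx": 0,"dy": 0,"dz": 0,"ax": 0,"ay": 0,"az": 0,"gripper": 0},{"dx": 0,"dy": 0,"dz": 0,"ax": 0,"ay": 0,"az": 0,"gripper": 0},{"dx": 0,"dy": 0,"dz": -0.02,"ax": 0,"ay": 0,"az": 0,"gripper": 0},{"dx": 0,"dy": 0,"dz": -0.04,"ax": 0,"ay": 0,"az": 0,"gripper": 0},{"dx": 0,"dy": 0,"dz": -0.06,"ax": 0,"ay": 0,"az": 0,"gripper": 0},{"dx": 0,"dy": 0,"dz": -0.08,"ax": 0,"ay": 0,"az": 0,"gripper": 0},{"dx": 0,"dy": 0,"dz": -0.1,"ax": 0,"ay": 0,"az": 0,"gripper": 0},{"dx": 0,"dy": 0,"dz": -0.1,"ax": 0,"ay": 0,"az": 0,"gripper": 0},{"dx": 0,"dy": 0,"dz": -0.1,"ax": 0,"ay": 0,"az": 0,"gripper": 0},{"dx": 0,"dy": 0,"dz": -0.04,"ax": 0,"ay": 0,"az": 0,"gripper": 0},{"dx": 0,"dy": 0,"dz": 0,"ax": 0,"ay": 0,"az": 0,"gripper": 0}]'

```text
clock: 43.38
eef_pos: [579.1, 173.6, 318.5]
tool_rot: [-3.14, 0.0, 0.197]
force: [0.0, -1.1, -1.9]
width: 22.5
gripper_force: 58.7
```

Run:
```python
from h import *
delta([528.5,-189.3,319])
```

```text
shift now-axes [-0.402  1.153 -0.004] final-axes [-0.4    1.154 -0.002] turn [-0.001  0.     0.001] at [579.1 173.6 318.5] zaxis [ 0. -0. -1.]
```

>>> step_arm --plan '[{"dx": -0.02,"dy": 0.052,"dz": 0,"ax": 0,"ay": 0,"az": 0,"gripper": 0},{"dx": -0.036,"dy": 0.105,"dz": 0,"ax": 0,"ay": 0,"az": 0,"gripper": 0},{"dx": -0.036,"dy": 0.105,"dz": 0,"ax": 0,"ay": 0,"az": 0,"gripper": 0},{"dx": -0.036,"dy": 0.105,"dz": 0,"ax": 0,"ay": 0,"az": 0,"gripper": 0},{"dx": -0.036,"dy": 0.105,"dz": 0,"ax": 0,"ay": 0,"az": 0,"gripper": 0},{"dx": -0.036,"dy": 0.105,"dz": 0,"ax": 0,"ay": 0,"az": 0,"gripper": 0},{"dx": -0.036,"dy": 0.105,"dz": 0,"ax": 0,"ay": 0,"az": 0,"gripper": 0},{"dx": -0.036,"dy": 0.105,"dz": 0,"ax": 0,"ay": 0,"az": 0,"gripper": 0},{"dx": -0.036,"dy": 0.105,"dz": 0,"ax": 0,"ay": 0,"az": 0,"gripper": 0},{"dx": -0.036,"dy": 0.105,"dz": 0,"ax": 0,"ay": 0,"az": 0,"gripper": 0},{"dx": -0.036,"dy": 0.105,"dz": 0,"ax": 0,"ay": 0,"az": 0,"gripper": 0},{"dx": -0.02,"dy": 0.052,"dz": 0,"ax": 0,"ay": 0,"az": 0,"gripper": 0},{"dx": 0,"dy": 0,"dz": 0,"ax": 0,"ay": 0.06,"az": 0.01,"gripper": 0},{"dx": 0,"dy": 0,"dz": 0,"ax": 0,"ay": 0.07,"az": 0,"gripper": 0},{"dx": 0,"dy": 0,"dz": 0,"ax": 0,"ay": 0.07,"az": 0,"gripper": 0},{"dx": 0,"dy": 0,"dz": 0,"ax": 0,"ay": 0.046,"az": 0,"gripper": 0},{"dx": 0,"dy": 0,"dz": 0,"ax": 0,"ay": 0,"az": 0,"gripper": 0},{"dx": 0,"dy": 0,"dz": 0,"ax": 0,"ay": 0,"az": 0,"gripper": 0}]'

```text
clock: 45.62
eef_pos: [529.5, -189.1, 317.2]
tool_rot: [-3.139, -0.384, 0.181]
force: [0.6, 0.6, -0.3]
width: 22.7
gripper_force: 58.7
```

```bash
python3 -c "
from h import *
pre(4)"
```

```text
shift now-axes [-0.089  0.006  0.307] final-axes [-0.089  0.005  0.307] turn [-0.002  0.     0.   ] at [ 529.5 -189.1  317.2] zaxis [ 0.37  0.07 -0.93]
shift now-axes [-0.146  0.006  0.437] final-axes [-0.146  0.005  0.437] turn [-0.002  0.     0.   ] at [ 529.5 -189.1  317.2] zaxis [ 0.37  0.07 -0.93]
[ 0.58181271  0.58490722 -0.2513946 ]
```

>>> step_arm --plan '[{"dx": -0.03,"dy": 0.002,"dz": 0.06,"ax": 0,"ay": 0,"az": 0,"gripper": 0},{"dx": -0.035,"dy": 0.002,"dz": 0.1,"ax": 0,"ay": 0,"az": 0,"gripper": 0},{"dx": -0.02,"dy": 0,"dz": 0.1,"ax": 0,"ay": 0,"az": 0,"gripper": 0},{"dx": -0.01,"dy": 0,"dz": 0.052,"ax": 0,"ay": 0,"az": 0,"gripper": 0},{"dx": -0.015,"dy": 0,"dz": 0.04,"ax": 0,"ay": 0,"az": 0,"gripper": 0},{"dx": -0.02,"dy": 0,"dz": 0.04,"ax": 0,"ay": 0,"az": 0,"gripper": 0},{"dx": -0.01,"dy": 0,"dz": 0.03,"ax": 0,"ay": 0,"az": 0,"gripper": 0},{"dx": -0.006,"dy": 0,"dz": 0.015,"ax": 0,"ay": 0,"az": 0,"gripper": 0},{"dx": 0,"dy": 0,"dz": 0,"ax": 0,"ay": 0,"az": 0,"gripper": 0},{"dx": 0,"dy": 0,"dz": 0,"ax": 0,"ay": 0,"az": 0,"gripper": 0}]'

```text
clock: 46.88
eef_pos: [538.2, -188.7, 179.7]
tool_rot: [-3.14, -0.385, 0.181]
force: [-0.1, 0.7, 0.0]
width: 22.9
gripper_force: 58.7
```

```bash
python3 -c "
from h import *
delta(rk(4,171,37.3),10.35,22);print(ctrl.read_state()['force'])"
```

```text
shift now-axes [-0.011  0.001  0.021] final-axes [-0.011  0.001  0.021] turn [-0.001 -0.001  0.   ] at [ 538.2 -188.7  179.7] zaxis [ 0.37  0.07 -0.93]
[-0.12043446  0.7118332   0.01961933]
```

>>> step_arm --plan '[{"dx": -0.005,"dy": 0,"dz": 0.005,"ax": 0,"ay": 0,"az": 0,"gripper": 0},{"dx": -0.005,"dy": 0,"dz": 0.005,"ax": 0,"ay": 0,"az": 0,"gripper": 0},{"dx": 0,"dy": 0,"dz": 0.005,"ax": 0,"ay": 0,"az": 0,"gripper": 0},{"dx": 0,"dy": 0,"dz": 0.005,"ax": 0,"ay": 0,"az": 0,"gripper": 0},{"dx": 0,"dy": 0,"dz": 0.003,"ax": 0,"ay": 0,"az": 0,"gripper": 0},{"dx": 0,"dy": 0,"dz": 0,"ax": 0,"ay": 0,"az": 0,"gripper": 0}]'

```text
clock: 47.62
eef_pos: [537.6, -189.1, 172.8]
tool_rot: [-3.139, -0.386, 0.18]
force: [-4.5, 0.2, 9.5]
width: 22.2
gripper_force: 60.1
```

```bash
python3 -c "
from h import *
delta(rk(4,171,37.3),10.35,22);print(ctrl.read_state()['force'])"
```

```text
shift now-axes [-0.001 -0.     0.001] final-axes [-0.001 -0.     0.001] turn [-0.001 -0.001 -0.   ] at [ 537.6 -189.1  172.8] zaxis [ 0.37  0.07 -0.93]
[-4.51526368  0.17542605  9.51919876]
```

Tube 4 is seated. I'll release it and go back for the last tube, in well (50,30).

>>> step_arm --plan '[{"dx": -0.002,"dy": 0,"dz": -0.003,"ax": 0,"ay": 0,"az": 0,"gripper": 0},{"dx": 0,"dy": 0,"dz": 0,"ax": 0,"ay": 0,"az": 0,"gripper": 0.32},{"dx": 0,"dy": 0,"dz": 0,"ax": 0,"ay": 0,"az": 0,"gripper": 0.5},{"dx": 0,"dy": 0,"dz": 0,"ax": 0,"ay": 0,"az": 0,"gripper": 0.5},{"dx": 0,"dy": 0,"dz": -0.03,"ax": 0,"ay": 0,"az": 0,"gripper": 0.5},{"dx": 0,"dy": 0,"dz": -0.08,"ax": 0,"ay": 0,"az": 0,"gripper": 0.5},{"dx": 0,"dy": 0,"dz": -0.1,"ax": 0,"ay": 0,"az": 0,"gripper": 0.5},{"dx": 0,"dy": 0,"dz": -0.08,"ax": 0,"ay": 0,"az": 0,"gripper": 0.5},{"dx": 0,"dy": 0,"dz": 0,"ax": 0,"ay": -0.07,"az": 0,"gripper": 0.53},{"dx": 0,"dy": 0,"dz": 0,"ax": 0,"ay": -0.09,"az": 0,"gripper": 0.53},{"dx": 0,"dy": 0,"dz": 0,"ax": 0,"ay": -0.086,"az": -0.01,"gripper": 0.53},{"dx": 0,"dy": 0,"dz": 0,"ax": 0,"ay": 0,"az": 0,"gripper": 0.53},{"dx": 0,"dy": 0,"dz": 0,"ax": 0,"ay": 0,"az": 0,"gripper": 0.53}]'

```text
clock: 49.25
eef_pos: [503.4, -195.1, 253.0]
tool_rot: [-3.14, 0.001, 0.196]
force: [-0.6, -0.5, -0.3]
width: 45.2
gripper_force: 0.0
```

Run:
```python
from h import *
delta(np.r_[inc(50,30),252])
```

```text
shift now-axes [ 0.651 -1.155  0.005] final-axes [ 0.651 -1.155  0.003] turn [-0.001  0.001  0.   ] at [ 503.4 -195.1  253. ] zaxis [ 0. -0. -1.]
```

>>> step_arm --plan '[{"dx": 0.035,"dy": -0.052,"dz": 0,"ax": 0,"ay": 0,"az": 0,"gripper": 0.53},{"dx": 0.058,"dy": -0.105,"dz": 0,"ax": 0,"ay": 0,"az": 0,"gripper": 0.53},{"dx": 0.058,"dy": -0.105,"dz": 0,"ax": 0,"ay": 0,"az": 0,"gripper": 0.53},{"dx": 0.058,"dy": -0.105,"dz": 0,"ax": 0,"ay": 0,"az": 0,"gripper": 0.53},{"dx": 0.058,"dy": -0.105,"dz": 0,"ax": 0,"ay": 0,"az": 0,"gripper": 0.53},{"dx": 0.058,"dy": -0.105,"dz": 0,"ax": 0,"ay": 0,"az": 0,"gripper": 0.53},{"dx": 0.058,"dy": -0.105,"dz": 0,"ax": 0,"ay": 0,"az": 0,"gripper": 0.53},{"dx": 0.058,"dy": -0.105,"dz": 0,"ax": 0,"ay": 0,"az": 0,"gripper": 0.53},{"dx": 0.058,"dy": -0.105,"dz": 0,"ax": 0,"ay": 0,"az": 0,"gripper": 0.53},{"dx": 0.058,"dy": -0.105,"dz": 0,"ax": 0,"ay": 0,"az": 0,"gripper": 0.53},{"dx": 0.058,"dy": -0.105,"dz": 0,"ax": 0,"ay": 0,"az": 0,"gripper": 0.53},{"dx": 0.036,"dy": -0.053,"dz": 0,"ax": 0,"ay": 0,"az": 0,"gripper": 0.53},{"dx": 0,"dy": 0,"dz": 0,"ax": 0,"ay": 0,"az": 0,"gripper": 0.53},{"dx": 0,"dy": 0,"dz": 0,"ax": 0,"ay": 0,"az": 0,"gripper": 0.53},{"dx": 0,"dy": 0,"dz": 0,"ax": 0,"ay": 0,"az": 0,"gripper": 0.53}]'

```text
clock: 51.12
eef_pos: [628.2, 181.1, 253.6]
tool_rot: [-3.141, 0.002, 0.194]
force: [-0.3, 0.3, 0.6]
width: 45.3
gripper_force: 0.0
```

Run:
```python
from h import *
delta(np.r_[inc(50,30),156])
```

```text
shift now-axes [-0.    -0.005  0.325] final-axes [-0.001 -0.005  0.325] turn [-0.     0.001 -0.001] at [628.2 181.1 253.6] zaxis [ 0. -0. -1.]
```

>>> step_arm --plan '[{"dx": -0.001,"dy": -0.001,"dz": 0.06,"ax": 0,"ay": 0,"az": 0,"gripper": 0.53},{"dx": 0,"dy": 0,"dz": 0.1,"ax": 0,"ay": 0,"az": 0,"gripper": 0.53},{"dx": 0,"dy": 0,"dz": 0.1,"ax": 0,"ay": 0,"az": 0,"gripper": 0.53},{"dx": 0,"dy": 0,"dz": 0.05,"ax": 0,"ay": 0,"az": 0,"gripper": 0.53},{"dx": 0,"dy": 0,"dz": 0.015,"ax": 0,"ay": 0,"az": 0,"gripper": 0.53},{"dx": 0,"dy": 0,"dz": 0,"ax": 0,"ay": 0,"az": 0,"gripper": 0.53},{"dx": 0,"dy": 0,"dz": 0,"ax": 0,"ay": 0,"az": 0,"gripper": 0.2},{"dx": 0,"dy": 0,"dz": 0,"ax": 0,"ay": 0,"az": 0,"gripper": 0},{"dx": 0,"dy": 0,"dz": 0,"ax": 0,"ay": 0,"az": 0,"gripper": 0},{"dx": 0,"dy": 0,"dz": 0,"ax": 0,"ay": 0,"az": 0,"gripper": 0},{"dx": 0,"dy": 0,"dz": -0.02,"ax": 0,"ay": 0,"az": 0,"gripper": 0},{"dx": 0,"dy": 0,"dz": -0.04,"ax": 0,"ay": 0,"az": 0,"gripper": 0},{"dx": 0,"dy": 0,"dz": -0.06,"ax": 0,"ay": 0,"az": 0,"gripper": 0},{"dx": 0,"dy": 0,"dz": -0.08,"ax": 0,"ay": 0,"az": 0,"gripper": 0},{"dx": 0,"dy": 0,"dz": -0.1,"ax": 0,"ay": 0,"az": 0,"gripper": 0},{"dx": 0,"dy": 0,"dz": -0.1,"ax": 0,"ay": 0,"az": 0,"gripper": 0},{"dx": 0,"dy": 0,"dz": -0.1,"ax": 0,"ay": 0,"az": 0,"gripper": 0},{"dx": 0,"dy": 0,"dz": -0.04,"ax": 0,"ay": 0,"az": 0,"gripper": 0},{"dx": 0,"dy": 0,"dz": 0,"ax": 0,"ay": 0,"az": 0,"gripper": 0}]'

```text
clock: 53.5
eef_pos: [628.1, 183.2, 318.6]
tool_rot: [-3.14, 0.0, 0.197]
force: [0.4, -0.6, -0.8]
width: 22.4
gripper_force: 58.7
```

Run:
```python
from h import *
delta([519,-136.2,319])
```

```text
shift now-axes [-0.565  0.973 -0.003] final-axes [-0.564  0.974 -0.001] turn [-0.001  0.     0.001] at [628.1 183.2 318.6] zaxis [ 0. -0. -1.]
```

>>> step_arm --plan '[{"dx": -0.027,"dy": 0.047,"dz": 0,"ax": 0,"ay": 0,"az": 0,"gripper": 0},{"dx": -0.051,"dy": 0.088,"dz": 0,"ax": 0,"ay": 0,"az": 0,"gripper": 0},{"dx": -0.051,"dy": 0.088,"dz": 0,"ax": 0,"ay": 0,"az": 0,"gripper": 0},{"dx": -0.051,"dy": 0.088,"dz": 0,"ax": 0,"ay": 0,"az": 0,"gripper": 0},{"dx": -0.051,"dy": 0.088,"dz": 0,"ax": 0,"ay": 0,"az": 0,"gripper": 0},{"dx": -0.051,"dy": 0.088,"dz": 0,"ax": 0,"ay": 0,"az": 0,"gripper": 0},{"dx": -0.051,"dy": 0.088,"dz": 0,"ax": 0,"ay": 0,"az": 0,"gripper": 0},{"dx": -0.051,"dy": 0.088,"dz": 0,"ax": 0,"ay": 0,"az": 0,"gripper": 0},{"dx": -0.051,"dy": 0.088,"dz": 0,"ax": 0,"ay": 0,"az": 0,"gripper": 0},{"dx": -0.051,"dy": 0.088,"dz": 0,"ax": 0,"ay": 0,"az": 0,"gripper": 0},{"dx": -0.051,"dy": 0.088,"dz": 0,"ax": 0,"ay": 0,"az": 0,"gripper": 0},{"dx": -0.027,"dy": 0.047,"dz": 0,"ax": 0,"ay": 0,"az": 0,"gripper": 0},{"dx": 0,"dy": 0,"dz": 0,"ax": 0,"ay": 0.06,"az": 0.01,"gripper": 0},{"dx": 0,"dy": 0,"dz": 0,"ax": 0,"ay": 0.07,"az": 0,"gripper": 0},{"dx": 0,"dy": 0,"dz": 0,"ax": 0,"ay": 0.07,"az": 0,"gripper": 0},{"dx": 0,"dy": 0,"dz": 0,"ax": 0,"ay": 0.046,"az": 0,"gripper": 0},{"dx": 0,"dy": 0,"dz": 0,"ax": 0,"ay": 0,"az": 0,"gripper": 0},{"dx": 0,"dy": 0,"dz": 0,"ax": 0,"ay": 0,"az": 0,"gripper": 0}]'

```text
clock: 55.75
eef_pos: [519.7, -136.2, 317.6]
tool_rot: [-3.14, -0.384, 0.181]
force: [-0.3, 0.1, -0.4]
width: 22.4
gripper_force: 58.7
```

```bash
python3 -c "
from h import *
pre(5)"
```

```text
shift now-axes [-0.09   0.005  0.309] final-axes [-0.09   0.004  0.309] turn [-0.001  0.     0.   ] at [ 519.7 -136.2  317.6] zaxis [ 0.37  0.07 -0.93]
shift now-axes [-0.146  0.005  0.439] final-axes [-0.146  0.004  0.439] turn [-0.001  0.     0.   ] at [ 519.7 -136.2  317.6] zaxis [ 0.37  0.07 -0.93]
[-0.32782     0.10518463 -0.37899581]
```

>>> step_arm --plan '[{"dx": -0.03,"dy": 0.002,"dz": 0.06,"ax": 0,"ay": 0,"az": 0,"gripper": 0},{"dx": -0.035,"dy": 0.002,"dz": 0.1,"ax": 0,"ay": 0,"az": 0,"gripper": 0},{"dx": -0.02,"dy": 0,"dz": 0.1,"ax": 0,"ay": 0,"az": 0,"gripper": 0},{"dx": -0.01,"dy": 0,"dz": 0.053,"ax": 0,"ay": 0,"az": 0,"gripper": 0},{"dx": -0.015,"dy": 0,"dz": 0.04,"ax": 0,"ay": 0,"az": 0,"gripper": 0},{"dx": -0.02,"dy": 0,"dz": 0.04,"ax": 0,"ay": 0,"az": 0,"gripper": 0},{"dx": -0.01,"dy": 0,"dz": 0.03,"ax": 0,"ay": 0,"az": 0,"gripper": 0},{"dx": -0.006,"dy": 0,"dz": 0.015,"ax": 0,"ay": 0,"az": 0,"gripper": 0},{"dx": 0,"dy": 0,"dz": 0,"ax": 0,"ay": 0,"az": 0,"gripper": 0},{"dx": 0,"dy": 0,"dz": 0,"ax": 0,"ay": 0,"az": 0,"gripper": 0}]'

```text
clock: 57.0
eef_pos: [528.5, -135.8, 179.7]
tool_rot: [-3.14, -0.385, 0.181]
force: [-0.4, -0.9, -0.3]
width: 22.8
gripper_force: 58.8
```

```bash
python3 -c "
from h import *
delta(rk(5,171,37.3),10.35,22);print(ctrl.read_state()['force'])"
```

```text
shift now-axes [-0.011  0.     0.021] final-axes [-0.011  0.     0.021] turn [-0.001 -0.001  0.   ] at [ 528.5 -135.8  179.7] zaxis [ 0.37  0.07 -0.93]
[-0.37670524 -0.89840944 -0.33117956]
```

>>> step_arm --plan '[{"dx": -0.005,"dy": 0,"dz": 0.005,"ax": 0,"ay": 0,"az": 0,"gripper": 0},{"dx": -0.005,"dy": 0,"dz": 0.005,"ax": 0,"ay": 0,"az": 0,"gripper": 0},{"dx": 0,"dy": 0,"dz": 0.005,"ax": 0,"ay": 0,"az": 0,"gripper": 0},{"dx": 0,"dy": 0,"dz": 0.005,"ax": 0,"ay": 0,"az": 0,"gripper": 0},{"dx": 0,"dy": 0,"dz": 0.003,"ax": 0,"ay": 0,"az": 0,"gripper": 0},{"dx": 0,"dy": 0,"dz": 0,"ax": 0,"ay": 0,"az": 0,"gripper": 0}]'

```text
clock: 57.75
eef_pos: [529.2, -136.7, 174.4]
tool_rot: [-3.137, -0.381, 0.181]
force: [-0.0, -0.1, -1.2]
width: 22.4
gripper_force: 58.8
```

```bash
python3 -c "
from h import *
delta(rk(5,171,37.3),10.35,22);print(ctrl.read_state()['force'])"
```

```text
shift now-axes [-0.006 -0.003  0.005] final-axes [-0.006 -0.003  0.004] turn [-0.003  0.002 -0.   ] at [ 529.2 -136.7  174.4] zaxis [ 0.37  0.07 -0.93]
[-0.00674556 -0.0864089  -1.18072291]
```

Run:
```python
from h import *
s=ctrl.read_state(); print(s['qpos'].round(3),s['qd'].round(3),s['tau'].round(2)); delta(rk(5,171,37.3),10.35,22)
grab('scene','7')
```

```text
[ 0.271  0.513  0.054  2.184 -1.099  0.233 -0.024] [ 0.001 -0.001 -0.001  0.001 -0.001  0.     0.001] [-1.000e-02 -4.261e+01  6.900e-01 -1.166e+01 -4.200e-01 -2.000e-02
 -0.000e+00]
shift now-axes [-0.006 -0.003  0.005] final-axes [-0.006 -0.003  0.004] turn [-0.003  0.002 -0.   ] at [ 529.2 -136.7  174.4] zaxis [ 0.37  0.07 -0.93]
```

View pics/scene_7.png

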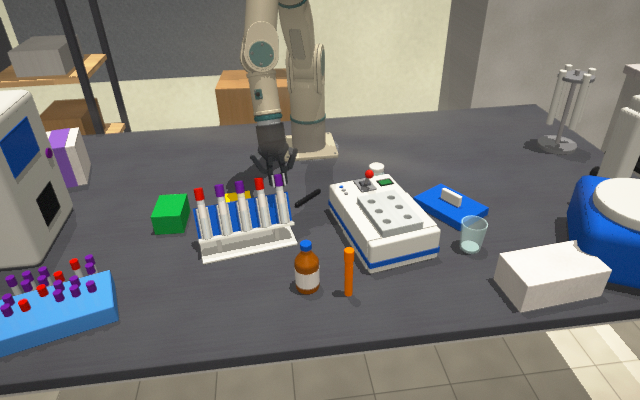

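The picture shows tube 5 in lane 5, with its cap at (278,180). The arm is at the range end of joints 5 and 6, about 1.5 mm short. I'll ease the tilt by 1° and lower the tube the rest of the way.

>>> step_arm --plan '[{"dx": 0,"dy": 0,"dz": 0,"ax": 0,"ay": -0.012,"az": 0,"gripper": 0},{"dx": 0,"dy": 0,"dz": 0.003,"ax": 0,"ay": 0,"az": 0,"gripper": 0},{"dx": 0,"dy": 0,"dz": 0.002,"ax": 0,"ay": 0,"az": 0,"gripper": 0},{"dx": 0,"dy": 0,"dz": 0,"ax": 0,"ay": 0,"az": 0,"gripper": 0}]'

```text
clock: 58.3
eef_pos: [529.8, -136.4, 173.7]
tool_rot: [-3.137, -0.363, 0.181]
force: [-0.8, 0.4, 5.4]
width: 22.4
gripper_force: 59.7
```

```bash
python3 -c "
from h import *
delta(rk(5,171,37.3),10.35,22);s=ctrl.read_state();print(s['force'],s['qpos'].round(3))"
```

```text
shift now-axes [-0.007 -0.003  0.002] final-axes [-0.007 -0.003  0.002] turn [-0.003  0.013  0.   ] at [ 529.8 -136.4  173.7] zaxis [ 0.37  0.07 -0.93]
[-0.83583334  0.41364759  5.35085219] [ 0.223  0.518  0.112  2.171 -1.055  0.263 -0.075]
```

>>> step_arm --plan '[{"dx": -0.005,"dy": -0.002,"dz": -0.001,"ax": 0,"ay": 0,"az": 0,"gripper": 0},{"dx": 0,"dy": 0,"dz": 0,"ax": 0,"ay": 0,"az": 0,"gripper": 0},{"dx": 0,"dy": 0,"dz": 0,"ax": 0,"ay": 0,"az": 0,"gripper": 0.32},{"dx": 0,"dy": 0,"dz": 0,"ax": 0,"ay": 0,"az": 0,"gripper": 0.5},{"dx": 0,"dy": 0,"dz": 0,"ax": 0,"ay": 0,"az": 0,"gripper": 0.5},{"dx": 0,"dy": 0,"dz": -0.03,"ax": 0,"ay": 0,"az": 0,"gripper": 0.5},{"dx": 0,"dy": 0,"dz": -0.06,"ax": 0,"ay": -0.02,"az": 0,"gripper": 0.5},{"dx": 0,"dy": 0,"dz": -0.08,"ax": 0,"ay": -0.03,"az": 0,"gripper": 0.5},{"dx": 0,"dy": 0,"dz": -0.08,"ax": 0,"ay": -0.03,"az": 0,"gripper": 0.5},{"dx": 0,"dy": 0,"dz": -0.05,"ax": 0,"ay": -0.05,"az": 0,"gripper": 0.53},{"dx": 0,"dy": 0,"dz": 0,"ax": 0,"ay": -0.06,"az": 0,"gripper": 0.53},{"dx": 0,"dy": 0,"dz": 0,"ax": 0,"ay": -0.044,"az": 0,"gripper": 0.53},{"dx": 0,"dy": 0,"dz": 0,"ax": 0,"ay": 0,"az": 0,"gripper": 0.6},{"dx": 0,"dy": 0,"dz": 0,"ax": 0,"ay": 0,"az": 0,"gripper": 0.6}]'

```text
clock: 60.05
eef_pos: [500.2, -141.7, 258.5]
tool_rot: [-3.137, 0.005, 0.181]
force: [-1.2, -0.3, -0.1]
width: 51.1
gripper_force: 0.0
```

Run:
```python
from h import *
a=grab('scene','8'); b=grab('top','8')
s=ctrl.read_state(); print(s['qpos'].round(2),s['tool_rot'])
for n,im in(('top',b),('scene',a)):
    W=cloud(im); c=im['color'].astype(int); x,y,z=W[...,0],W[...,1],W[...,2]
    k=(z>45)&(z<72)&(x>330)&(x<560)&(y>250)&(y<500); print(n,'fin',k.sum(),cv2.minAreaRect(W[k][:,:2].astype(np.float32)),W[k].mean(0))
    k=(z>15)&(z<34)&(x>330)&(x<580)&(y>250)&(y<520)&(c[...,2]>c[...,0]+40); print('plate',k.sum(),cv2.minAreaRect(W[k][:,:2].astype(np.float32)),W[k].mean(0))
    k=(z>160)&(z<190)&(y<-60)&(y>-400)&(x>450)&(x<600)&(abs(c[...,0]-c[...,1])>50)
    nn,l,st,ce=cv2.connectedComponentsWithStats(k.astype(np.uint8))
    for i in range(1,nn):
        if st[i,4]>8: print(W[l==i].mean(0).round(1),W[l==i][:,2].max().round(1))
cv2.imwrite('pics/crop8.png',np.hstack([cv2.resize(a['color'][160:270,180:310],None,fx=4,fy=4,interpolation=2)[:440],cv2.resize(b['color'][180:280,135:215],(280,440),interpolation=2)])[:,:,::-1])
```

```text
[-0.24  0.52  0.69  1.88 -0.42  0.9  -0.73] [-3.13698219  0.00516503  0.1808802 ]
top fin 133 ((502.43023681640625, 386.6025695800781), (69.7473373413086, 14.828123092651367), 29.516983032226562) [501.11672307 385.0510711   59.85826297]
plate 2444 ((502.4004821777344, 387.58221435546875), (188.41464233398438, 133.65145874023438), 30.668474197387695) [495.05183971 385.7477268   25.54841458]
[ 563.9 -347.4  180.6] 189.4
[ 552.1 -295.   183.4] 188.6
scene fin 154 ((503.364501953125, 383.78662109375), (74.29730224609375, 18.09044075012207), 31.443984985351562) [507.37010238 384.6870354   57.45458986]
plate 1226 ((503.1328430175781, 386.08868408203125), (192.79891967773438, 140.7943878173828), 31.10496711730957) [508.39694259 379.35816051  27.00350619]
[ 535.6 -137.   175.8] 189.0
[ 544.8 -190.2  175.4] 189.1
[ 555.5 -242.8  176.1] 189.9
[ 564.2 -295.8  175.8] 189.2
[ 573.5 -348.6  175.3] 189.9
```

View pics/crop8.png

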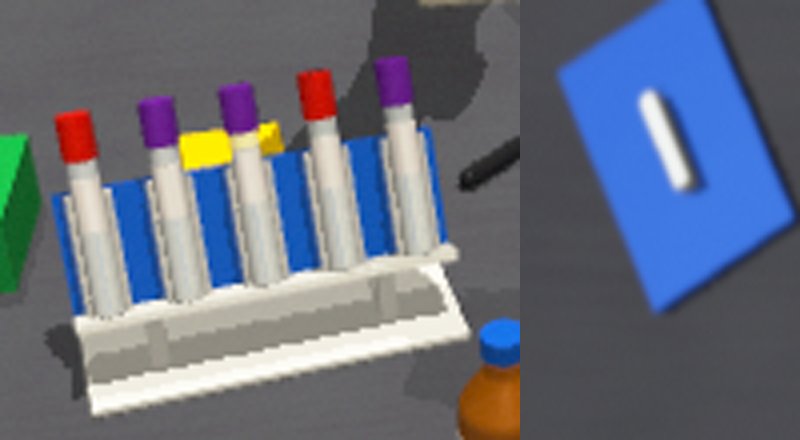

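All five tubes rest in the rack, with caps at (77,137) to (393,82) in the left crop. The cover has been knocked, and now sits at about (502.5, 387) with yaw 30.5°. I'll go to it.

>>> step_arm --plan '[{"dx": 0,"dy": 0,"dz": 0,"ax": 0,"ay": 0,"az": -0.075,"gripper": 0.6},{"dx": 0,"dy": 0,"dz": 0,"ax": 0,"ay": 0,"az": -0.075,"gripper": 0.6},{"dx": 0,"dy": 0,"dz": 0,"ax": 0,"ay": 0,"az": -0.074,"gripper": 0.6},{"dx": 0.034,"dy": -0.055,"dz": 0,"ax": 0,"ay": 0,"az": 0,"gripper": 0.6},{"dx": 0.064,"dy": -0.108,"dz": 0,"ax": 0,"ay": 0,"az": 0,"gripper": 0.6},{"dx": 0.064,"dy": -0.108,"dz": 0,"ax": 0,"ay": 0,"az": 0,"gripper": 0.6},{"dx": 0.064,"dy": -0.108,"dz": 0,"ax": 0,"ay": 0,"az": 0,"gripper": 0.6},{"dx": 0.064,"dy": -0.108,"dz": 0,"ax": 0,"ay": 0,"az": 0,"gripper": 0.6},{"dx": 0.064,"dy": -0.108,"dz": 0,"ax": 0,"ay": 0,"az": 0,"gripper": 0.6},{"dx": 0.064,"dy": -0.108,"dz": 0,"ax": 0,"ay": 0,"az": 0,"gripper": 0.6},{"dx": 0.064,"dy": -0.108,"dz": 0,"ax": 0,"ay": 0,"az": 0,"gripper": 0.6},{"dx": 0.064,"dy": -0.108,"dz": 0,"ax": 0,"ay": 0,"az": 0,"gripper": 0.6},{"dx": 0.064,"dy": -0.108,"dz": 0,"ax": 0,"ay": 0,"az": 0,"gripper": 0.6},{"dx": 0.064,"dy": -0.108,"dz": 0,"ax": 0,"ay": 0,"az": 0,"gripper": 0.6},{"dx": 0.064,"dy": -0.108,"dz": 0,"ax": 0,"ay": 0,"az": 0,"gripper": 0.6},{"dx": 0.064,"dy": -0.108,"dz": 0,"ax": 0,"ay": 0,"az": 0,"gripper": 0.6},{"dx": 0.064,"dy": -0.108,"dz": 0,"ax": 0,"ay": 0,"az": 0,"gripper": 0.6},{"dx": 0.035,"dy": -0.055,"dz": 0,"ax": 0,"ay": 0,"az": 0,"gripper": 0.6}]'

```text
clock: 62.4
eef_pos: [501.7, 388.6, 259.9]
tool_rot: [-3.135, 0.004, 0.536]
force: [-0.2, 0.0, 0.2]
width: 51.4
gripper_force: 0.0
```

>>> step_arm --plan '[{"dx": 0,"dy": 0,"dz": 0.1,"ax": 0,"ay": 0,"az": 0,"gripper": 0.6},{"dx": 0,"dy": 0,"dz": 0.1,"ax": 0,"ay": 0,"az": 0,"gripper": 0.6},{"dx": 0,"dy": 0,"dz": 0.1,"ax": 0,"ay": 0,"az": 0,"gripper": 0.6},{"dx": 0,"dy": 0,"dz": 0,"ax": 0,"ay": 0,"az": 0,"gripper": 0.6},{"dx": 0,"dy": 0,"dz": 0,"ax": 0,"ay": 0,"az": 0,"gripper": 0.6},{"dx": 0,"dy": 0,"dz": 0,"ax": 0,"ay": 0,"az": 0,"gripper": 0.6}]'

```text
clock: 63.15
eef_pos: [502.9, 387.3, 171.7]
tool_rot: [-3.136, 0.001, 0.534]
force: [-0.2, -0.3, 1.2]
width: 51.5
gripper_force: 0.0
```

Run:
```python
from h import *
delta([502.5,387,54],30.5)
a=grab('scene','9')
W=cloud(a); c=a['color'].astype(int); x,y,z=W[...,0],W[...,1],W[...,2]
k=(z>45)&(z<72)&(x>430)&(x<560)&(y>330)&(y<450); print('fin',k.sum(),cv2.minAreaRect(W[k][:,:2].astype(np.float32)),W[k].mean(0))
```

```text
shift now-axes [-0.001  0.003  0.392] final-axes [-0.002  0.     0.392] turn [-0.004  0.001  0.001] at [502.9 387.3 171.7] zaxis [ 0. -0. -1.]
fin 160 ((504.3685607910156, 385.6177978515625), (72.18907928466797, 19.784055709838867), 28.966251373291016) [507.25217779 384.77439179  56.98629175]
```

>>> step_arm --plan '[{"dx": 0,"dy": 0,"dz": 0.08,"ax": -0.004,"ay": 0,"az": 0,"gripper": 0.6},{"dx": 0,"dy": 0,"dz": 0.1,"ax": 0,"ay": 0,"az": 0,"gripper": 0.6},{"dx": 0,"dy": 0,"dz": 0.1,"ax": 0,"ay": 0,"az": 0,"gripper": 0.5},{"dx": 0,"dy": 0,"dz": 0.08,"ax": 0,"ay": 0,"az": 0,"gripper": 0.5},{"dx": 0,"dy": 0,"dz": 0.03,"ax": 0,"ay": 0,"az": 0,"gripper": 0.5},{"dx": 0,"dy": 0,"dz": 0,"ax": 0,"ay": 0,"az": 0,"gripper": 0.5},{"dx": 0,"dy": 0,"dz": 0,"ax": 0,"ay": 0,"az": 0,"gripper": 0.2},{"dx": 0,"dy": 0,"dz": 0,"ax": 0,"ay": 0,"az": 0,"gripper": 0},{"dx": 0,"dy": 0,"dz": 0,"ax": 0,"ay": 0,"az": 0,"gripper": 0},{"dx": 0,"dy": 0,"dz": 0,"ax": 0,"ay": 0,"az": 0,"gripper": 0}]'

```text
clock: 64.45
eef_pos: [502.2, 387.6, 54.4]
tool_rot: [3.142, 0.002, 0.534]
force: [-0.4, -1.0, 6.6]
width: 13.3
gripper_force: 59.6
```

>>> step_arm --plan '[{"dx": 0,"dy": 0,"dz": -0.03,"ax": 0,"ay": 0,"az": 0,"gripper": 0},{"dx": 0,"dy": 0,"dz": -0.06,"ax": 0,"ay": 0,"az": 0,"gripper": 0},{"dx": 0,"dy": 0,"dz": -0.1,"ax": 0,"ay": 0,"az": 0,"gripper": 0},{"dx": 0,"dy": 0,"dz": -0.1,"ax": 0,"ay": 0,"az": 0,"gripper": 0},{"dx": 0,"dy": 0,"dz": -0.1,"ax": 0,"ay": 0,"az": 0,"gripper": 0},{"dx": 0,"dy": 0,"dz": -0.1,"ax": 0,"ay": 0,"az": 0,"gripper": 0},{"dx": 0,"dy": 0,"dz": -0.08,"ax": 0,"ay": 0,"az": 0,"gripper": 0},{"dx": 0,"dy": 0,"dz": -0.03,"ax": 0,"ay": 0,"az": 0,"gripper": 0},{"dx": 0,"dy": 0,"dz": 0,"ax": 0,"ay": 0,"az": 0.07,"gripper": 0},{"dx": 0,"dy": 0,"dz": 0,"ax": 0,"ay": 0,"az": 0.08,"gripper": 0},{"dx": 0,"dy": 0,"dz": 0,"ax": 0,"ay": 0,"az": 0.065,"gripper": 0},{"dx": 0,"dy": 0,"dz": 0,"ax": 0,"ay": 0,"az": 0,"gripper": 0},{"dx": 0,"dy": 0,"dz": 0,"ax": 0,"ay": 0,"az": 0,"gripper": 0}]'

```text
clock: 66.08
eef_pos: [501.7, 387.4, 232.7]
tool_rot: [3.14, 0.004, 0.198]
force: [0.2, 0.1, -2.7]
width: 13.3
gripper_force: 58.5
```

Run:
```python
from h import *
delta(np.r_[inc(50,0),230],11.2)
s=ctrl.read_state(); e=s['eef_pos']
for n in('scene','top'):
    a=grab(n,'10'); W=cloud(a); c=a['color'].astype(int); x,y,z=W[...,0],W[...,1],W[...,2]
    k=(z>e[2]-56)&(z<e[2]-20)&(abs(x-e[0])<150)&(abs(y-e[1])<150)&(c[...,2]>c[...,0]+40)
    print(n,k.sum(),cv2.minAreaRect(W[k][:,:2].astype(np.float32)),np.percentile(W[k][:,2],[5,50,95]))
    k2=k&(z>e[2]-35); A=np.c_[W[k2][:,:2]-e[:2],np.ones(k2.sum())]; print('plane',np.linalg.lstsq(A,W[k2][:,2],rcond=None)[0])
```

```text
shift now-axes [0.277 0.852 0.01 ] final-axes [0.279 0.851 0.009] turn [0.001 0.003 0.002] at [501.7 387.4 232.7] zaxis [ 0. -0. -1.]
scene 1735 ((502.0840148925781, 385.252197265625), (197.44760131835938, 137.08389282226562), 11.5809907913208) [182.78424495 205.22595119 207.9091792 ]
plane [-1.08070782e-02  5.52177392e-03  2.05762445e+02]
top 2609 ((502.3915100097656, 386.12799072265625), (186.85284423828125, 134.49119567871094), 11.22620964050293) [198.32208925 203.99157669 208.49238086]
plane [-2.10321411e-03 -3.61342334e-03  2.04123283e+02]
```

>>> step_arm --plan '[{"dx": 0.014,"dy": 0.04,"dz": 0,"ax": 0,"ay": 0.003,"az": 0,"gripper": 0},{"dx": 0.031,"dy": 0.095,"dz": 0,"ax": 0,"ay": 0,"az": 0,"gripper": 0},{"dx": 0.031,"dy": 0.095,"dz": 0,"ax": 0,"ay": 0,"az": 0,"gripper": 0},{"dx": 0.031,"dy": 0.095,"dz": 0,"ax": 0,"ay": 0,"az": 0,"gripper": 0},{"dx": 0.031,"dy": 0.095,"dz": 0,"ax": 0,"ay": 0,"az": 0,"gripper": 0},{"dx": 0.031,"dy": 0.095,"dz": 0,"ax": 0,"ay": 0,"az": 0,"gripper": 0},{"dx": 0.031,"dy": 0.095,"dz": 0,"ax": 0,"ay": 0,"az": 0,"gripper": 0},{"dx": 0.031,"dy": 0.095,"dz": 0,"ax": 0,"ay": 0,"az": 0,"gripper": 0},{"dx": 0.031,"dy": 0.095,"dz": 0,"ax": 0,"ay": 0,"az": 0,"gripper": 0},{"dx": 0.015,"dy": 0.048,"dz": 0,"ax": 0,"ay": 0,"az": 0,"gripper": 0},{"dx": 0,"dy": 0,"dz": 0,"ax": 0,"ay": 0,"az": 0,"gripper": 0},{"dx": 0,"dy": 0,"dz": 0,"ax": 0,"ay": 0,"az": 0,"gripper": 0},{"dx": 0,"dy": 0,"dz": 0.08,"ax": 0,"ay": 0,"az": 0,"gripper": 0},{"dx": 0,"dy": 0,"dz": 0,"ax": 0,"ay": 0,"az": 0,"gripper": 0},{"dx": 0,"dy": 0,"dz": 0,"ax": 0,"ay": 0,"az": 0,"gripper": 0}]'

```text
clock: 68.05
eef_pos: [633.2, 155.2, 210.1]
tool_rot: [3.14, -0.002, 0.198]
force: [-0.5, -0.5, -3.1]
width: 13.4
gripper_force: 58.6
```

Run:
```python
from h import *
delta([633.1,154.4,149.4],11.2)
s=ctrl.read_state(); e=s['eef_pos']
for n in('scene','top'):
    a=grab(n,'11'); W=cloud(a); c=a['color'].astype(int); x,y,z=W[...,0],W[...,1],W[...,2]
    k=(z>e[2]-56)&(z<e[2]-20)&(abs(x-e[0])<150)&(abs(y-e[1])<150)&(c[...,2]>c[...,0]+40)
    print(n,k.sum(),cv2.minAreaRect(W[k][:,:2].astype(np.float32)))
```

```text
shift now-axes [-0.001  0.002  0.202] final-axes [-0.001  0.002  0.202] turn [ 0.001 -0.001  0.002] at [633.2 155.2 210.1] zaxis [ 0. -0. -1.]
scene 2161 ((634.7533569335938, 153.33477783203125), (193.95556640625, 134.2646484375), 11.723226547241211)
top 1816 ((634.1158447265625, 154.27166748046875), (187.45973205566406, 131.78656005859375), 11.006685256958008)
```

>>> step_arm --plan '[{"dx": -0.003,"dy": 0.003,"dz": 0,"ax": 0,"ay": 0,"az": 0,"gripper": 0},{"dx": 0,"dy": 0,"dz": 0.05,"ax": 0,"ay": 0,"az": 0,"gripper": 0},{"dx": 0,"dy": 0,"dz": 0.05,"ax": 0,"ay": 0,"az": 0,"gripper": 0},{"dx": 0,"dy": 0,"dz": 0.02,"ax": 0,"ay": 0,"az": 0,"gripper": 0},{"dx": 0,"dy": 0,"dz": 0.01,"ax": 0,"ay": 0,"az": 0,"gripper": 0},{"dx": 0,"dy": 0,"dz": 0.01,"ax": 0,"ay": 0,"az": 0,"gripper": 0},{"dx": 0,"dy": 0,"dz": 0.01,"ax": 0,"ay": 0,"az": 0,"gripper": 0},{"dx": 0,"dy": 0,"dz": 0,"ax": 0,"ay": 0,"az": 0,"gripper": 0},{"dx": 0,"dy": 0,"dz": 0,"ax": 0,"ay": 0,"az": 0,"gripper": 0}]'

```text
clock: 69.28
eef_pos: [632.7, 153.1, 164.7]
tool_rot: [3.14, -0.002, 0.196]
force: [0.0, -0.4, -2.3]
width: 13.2
gripper_force: 58.7
```

The skirt is 5 mm below the block top with no contact force. I'll lower it the rest of the way.

>>> step_arm --plan '[{"dx": 0,"dy": 0,"dz": 0.012,"ax": 0,"ay": 0,"az": 0,"gripper": 0},{"dx": 0,"dy": 0,"dz": 0.012,"ax": 0,"ay": 0,"az": 0,"gripper": 0},{"dx": 0,"dy": 0,"dz": 0.01,"ax": 0,"ay": 0,"az": 0,"gripper": 0},{"dx": 0,"dy": 0,"dz": 0.008,"ax": 0,"ay": 0,"az": 0,"gripper": 0},{"dx": 0,"dy": 0,"dz": 0.005,"ax": 0,"ay": 0,"az": 0,"gripper": 0},{"dx": 0,"dy": 0,"dz": 0.004,"ax": 0,"ay": 0,"az": 0,"gripper": 0},{"dx": 0,"dy": 0,"dz": 0,"ax": 0,"ay": 0,"az": 0,"gripper": 0},{"dx": 0,"dy": 0,"dz": 0,"ax": 0,"ay": 0,"az": 0,"gripper": 0}]'

```text
clock: 70.28
eef_pos: [632.7, 153.0, 149.5]
tool_rot: [3.14, -0.002, 0.196]
force: [-0.6, -1.5, -0.7]
width: 13.0
gripper_force: 59.0
```

>>> step_arm --plan '[{"dx": 0,"dy": 0,"dz": 0.003,"ax": 0,"ay": 0,"az": 0,"gripper": 0},{"dx": 0,"dy": 0,"dz": 0.003,"ax": 0,"ay": 0,"az": 0,"gripper": 0},{"dx": 0,"dy": 0,"dz": 0,"ax": 0,"ay": 0,"az": 0,"gripper": 0}]'

```text
clock: 70.65
eef_pos: [632.7, 153.0, 149.4]
tool_rot: [3.141, -0.002, 0.196]
force: [-3.7, -0.9, 10.5]
width: 13.1
gripper_force: 60.8
```

>>> step_arm --plan '[{"dx": 0,"dy": 0,"dz": -0.005,"ax": 0,"ay": 0,"az": 0,"gripper": 0},{"dx": 0,"dy": 0,"dz": 0,"ax": 0,"ay": 0,"az": 0,"gripper": 0.3},{"dx": 0,"dy": 0,"dz": 0,"ax": 0,"ay": 0,"az": 0,"gripper": 0.5},{"dx": 0,"dy": 0,"dz": 0,"ax": 0,"ay": 0,"az": 0,"gripper": 0.5},{"dx": 0,"dy": 0,"dz": -0.04,"ax": 0,"ay": 0,"az": 0,"gripper": 0.5},{"dx": 0,"dy": 0,"dz": -0.1,"ax": 0,"ay": 0,"az": 0,"gripper": 0.5},{"dx": 0,"dy": 0,"dz": -0.13,"ax": 0,"ay": 0,"az": 0,"gripper": 0.5},{"dx": 0,"dy": 0,"dz": -0.13,"ax": 0,"ay": 0,"az": 0,"gripper": 0.5},{"dx": 0,"dy": -0.1,"dz": -0.1,"ax": 0,"ay": 0,"az": 0,"gripper": 0.5},{"dx": 0,"dy": -0.15,"dz": 0,"ax": 0,"ay": 0,"az": 0,"gripper": 0.5},{"dx": 0,"dy": -0.15,"dz": 0,"ax": 0,"ay": 0,"az": 0,"gripper": 0.5},{"dx": 0,"dy": -0.15,"dz": 0,"ax": 0,"ay": 0,"az": 0,"gripper": 0.5},{"dx": 0,"dy": -0.15,"dz": 0,"ax": 0,"ay": 0,"az": 0,"gripper": 0.5},{"dx": 0,"dy": -0.08,"dz": 0,"ax": 0,"ay": 0,"az": 0,"gripper": 0.5},{"dx": 0,"dy": 0,"dz": 0,"ax": 0,"ay": 0,"az": 0,"gripper": 0.5},{"dx": 0,"dy": 0,"dz": 0,"ax": 0,"ay": 0,"az": 0,"gripper": 0.5}]'

```text
clock: 72.65
eef_pos: [587.7, 379.8, 298.9]
tool_rot: [3.138, -0.002, 0.193]
force: [-0.1, -0.1, 0.2]
width: 42.5
gripper_force: 0.0
```

Run:
```python
from h import *
for n in('scene','top'):
    a=grab(n,'12'); W=cloud(a); c=a['color'].astype(int); x,y,z=W[...,0],W[...,1],W[...,2]
    k=(z>98)&(z<127)&(abs(x-633)<130)&(abs(y-153)<110)&(c[...,2]>c[...,0]+40)
    print(n,k.sum(),cv2.minAreaRect(W[k][:,:2].astype(np.float32)))
    k2=k&(z>117);A=np.c_[W[k2][:,:2]-[633,153],np.ones(k2.sum())]; print('plane',np.linalg.lstsq(A,W[k2][:,2],rcond=None)[0].round(4))
    k=(c[...,0]>110)&(c[...,1]<60)&(c[...,2]<70)&(x<540)&(x>420)&(y>50)&(y<200); print('knob',W[k].mean(0).round(1))
```

```text
scene 2228 ((615.6431884765625, 157.05760192871094), (226.34645080566406, 153.2220458984375), 10.937145233154297)
plane [-2.500000e-03  6.000000e-04  1.227745e+02]
knob [507.4 123.2 155.3]
top 2844 ((633.0418090820312, 153.71331787109375), (187.41114807128906, 135.19801330566406), 11.1649169921875)
plane [ 0.000000e+00 -8.000000e-04  1.212375e+02]
knob [496.6 125.2 158.6]
```

View pics/scene_12.png

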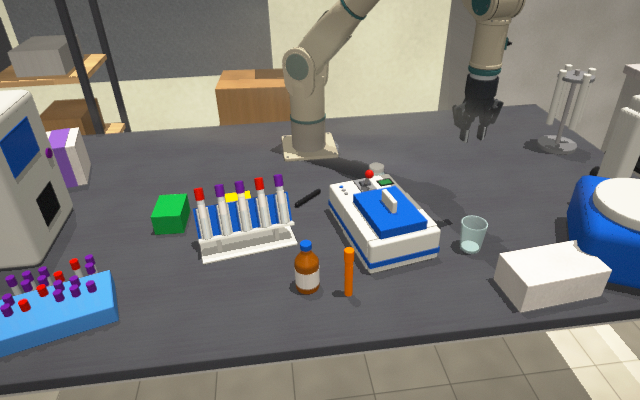

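The cover sits level and square on the deck, with its fin at (388,200). All five tubes are in the rack, the lever is at its rear stop at (369,174), and the bystanders are undisturbed. I'll hand in.

```bash
python3 -c "
from cell import ctrl
print(ctrl.finish_job())"
```

```text
the job is handed in; nothing more can be done
None
```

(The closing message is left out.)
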